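Change the part on the 3D scanner for the boat stored behind the tall prints

TASK

The connecting rod on the scanner's turntable has been scanned and the boat hull in the back row of the plywood sample tray is next. First stand both tall prints of the front row, the torso and the tower, on the spare plywood board at the side, then lay the rod down in its empty nest in the back row and set the boat upright in the middle of the turntable. Last, put the torso back in its round nest and the tower in its square one, everything sitting fully down in its recess; do not tip any of them over.

Things in the scene. Friction and masses are not known exactly. Their poses are not given: they have to be found in the camera images.
- torso_mid (a point): Pale 3D-printed figure torso on a round plinth, 120 mm tall, standing upright; plinth 50 mm across and 10 mm thick, body 39 mm wide (its y) and 30 mm deep (its x) from the plinth up to 100 mm. Mass about 0.24 kg. The point is its centre, half-way up (60 mm above the foot); z up, y across the shoulders. It starts in torso_nest in the front row of the tray.
- tower_mid (a point): Pale 3D-printed high-rise model, 120 mm tall, standing upright; square foot 50 x 50 x 12 mm, square shaft 38 x 38 mm up to 100 mm, narrower crown above. Mass about 0.22 kg. The point is its centre, half-way up (60 mm above the foot); z up, x and y along the sides. It starts in tower_nest in the front row of the tray. Its foot fits its nest only when square to it.
- hull_mid (a point): Pale 3D-printed boat, 120 mm long (its y, bow at +y), 46 mm wide (its x), 56 mm high: upright hull sides up to 40 mm, small wheelhouse and funnel above. Mass about 0.15 kg. The point is at half its length and width, half-way up (28 mm above the keel); z up. It starts upright in the occupied nest of the tray's back row, lying along the tray, 76 mm behind the front row, so that a gripper coming down across it meets the tall prints.
- rod_mid (a point): Pale 3D-printed connecting rod lying flat, 120 mm long (its y), 30 mm thick: ring 46 mm across at the +y end, ring 31 mm across at the -y end, between them a straight shank 24 mm wide (its x) reaching from 32 mm on the -y side to 17 mm on the +y side of the point. Mass about 0.16 kg. The point is at half its length, half-way up (15 mm above its underside); z up. It starts flat on the scanner's turntable, at any angle.
- torso_nest_floor (a point): Nest of the torso: plywood tile 78 x 150 mm in the tray's front row (left or right half) with a round felt-lined recess 66 mm across and 5 mm deep. The point is the centre of the recess floor; z up, y along the tray. The tile's face, level with the whole tray, is 5 mm above the point.
- tower_nest_floor (a point): Nest of the tower: plywood tile 78 x 150 mm in the tray's front row (the other half) with a square felt-lined recess 66 x 66 mm and 5 mm deep. The point is the centre of the recess floor; z up, y along the tray, sides of the recess along x and y. The tile's face is 5 mm above the point.
- rod_nest_floor (a point): Nest of the rod, empty at the start: plywood tile 74 x 150 mm in the tray's back row, beside the boat's, with a rectangular felt-lined recess 62 mm (x) by 136 mm (y, along the tray), 5 mm deep. The rod lies in it lengthwise, either way round. The point is the centre of the recess floor; z up. The tile's face is 5 mm above the point, so fingertips must stay above that.
- platter (a point): Turntable of the desktop scanner: grey disc 170 mm across with a black rubber top, a white centre cross and white ticks. The point is the centre of its top face, 45 mm above the bench; z up. From it a low rail runs 300 mm along its +x (away from the robot) to a post with the camera head, 220 mm high. It stands on one side of the tray, left or right. The turntable does not turn. The boat may point any way on it.
- board_top (a point): Spare plywood board, 240 mm (x) by 150 mm (y), 12 mm thick, empty, on the side of the tray away from the scanner. The point is the centre of its top face; z up. Room for both tall prints, 120 mm apart along its x.
Things that resemble listed ones, but are neither listed nor needed, are in the scene too. What is shaped like the part that bears tower_mid but orange or purple is not meant.

How it is judged:
On the way, in this order (a step that is already met when the one before it is completed fails the run):
1. the torso and the tower both stand on the spare board, released (x of torso_mid in the frame of board_top between -0.115 and 0.115 m and y of torso_mid in the frame of board_top between -0.07 and 0.07 m and z of torso_mid in the frame of board_top between 0.056 and 0.064 m and angle between each of torso_mid, tower_mid's own z axis and vertical below 0.06 rad and contact force between the fingers and torso below 0.2 N and linear speed of each of torso, tower below 0.02 m/s and x of tower_mid in the frame of board_top between -0.115 and 0.115 m and y of tower_mid in the frame of board_top between -0.07 and 0.07 m and z of tower_mid in the frame of board_top between 0.056 and 0.064 m and contact force between the fingers and tower below 0.2 N), for 0.2 s.
2. the rod lies fully down in its nest, released (horizontal distance between rod_mid and rod_nest_floor below 0.012 m and z of rod_mid in the frame of rod_nest_floor between 0.011 and 0.0172 m and angle between rod_mid's own z axis and vertical below 0.03 rad and contact force between the fingers and rod below 0.2 N and linear speed of rod below 0.02 m/s), for 0.2 s.
3. the boat stands upright in the middle of the turntable, released, the rod still in its nest (all of step 2 and horizontal distance between hull_mid and platter below 0.015 m and z of hull_mid in the frame of platter between 0.024 and 0.031 m and angle between hull_mid's own z axis and vertical below 0.05 rad and contact force between the fingers and hull below 0.2 N and linear speed of hull below 0.02 m/s), for 0.2 s.
At the end, for the whole second after the job is handed in: The torso, the tower and the rod each sit fully down (within about 2 mm) and level in their own nests, centres within 12 mm of the recess centres; the boat stands upright on the turntable with its centre within 15 mm of the turntable's; all four released and at rest (all of step 3 and horizontal distance between torso_mid and torso_nest_floor below 0.012 m and z of torso_mid in the frame of torso_nest_floor between 0.056 and 0.0622 m and angle between each of torso_mid, tower_mid's own z axis and vertical below 0.03 rad and contact force between the fingers and torso below 0.2 N and linear speed of each of torso, tower below 0.02 m/s and horizontal distance between tower_mid and tower_nest_floor below 0.012 m and z of tower_mid in the frame of tower_nest_floor between 0.056 and 0.0622 m and contact force between the fingers and tower below 0.2 N); the robot touches nothing.
It fails at once if one of the four prints is tipped over (angle between any of torso_mid, tower_mid, hull_mid, rod_mid's own z axis and vertical above 0.7 rad).
It also fails if it takes over 136 s, if anything falls off the work surface, if the arm or the gripper's body presses on something with over 40 N, if the wrist force passes 120 N, or if a joint passes its speed limit or range.

ROBOT

A 6-joint arm with a two-finger parallel gripper is mounted at the origin on the work surface. World frame = base frame: x ahead of the robot, y to its left, z up, the work surface at z = 0. Lengths are in m, angles in rad, forces in N, time in s.
With the tool pointing down it reaches from about 0.25 to 0.8 m from the base axis. Payload 3.9 kg.
Tool frame: the origin (TCP) lies between the finger pads; the fingertips stand env.finger_overhang ahead of it and the grasp point (between the pads) lies 2 mm behind it (env.finger_overhang is the distance from the TCP to the fingertips, in m); z points along the fingers, y is the direction in which the jaws open and shut (so a half turn about z gives the same grasp; the last joint's range is limited). The gripper opens to 85 mm and grips with 20 to 120 N. Pads are 22 mm wide; open, the fingers measure 114 mm over their backs; the gripper's body (76 mm by 85 mm) begins 54 mm behind the grasp point. The pads swing forward as they close: fully open they stand 13 mm farther back than shut.
Start: joints at [-1.332, 0.26, -0.138, 1.173, 0, 1.571], TCP at [0.124, -0.51, 0.221] pointing down, gripper open.
Joint ranges: [-2.78, 2.78], [-0.83, 1.72], [-1.28, 1.37], [-1.9, 2.12], [-1.57, 1.48], [-3.14, 3.14]. Speed limits (rad/s): [2.57, 2.57, 3.14, 3.14, 3.14, 3.14].

INTERFACE

Orientations are given as a unit quaternion [w, x, y, z].
In Python, from bench import env, imaging, order gives the robot as it stands. The module is installed in compiled form; this text tells all that it offers.
- The arm moves only by the tool move_arm, never from a script. Its argument "targets" is a list that holds one entry, the list of rows, each a list of 7 numbers: the turn, a rotation vector about the tool's x, y, z in rad, then the shift along the tool's x, y, z in cm, then the opening, from 0 (shut) to 1 (fully open). In form: [[[ax, ay, az, tx, ty, tz, fingers], ...]]. A call has 1 to 10 rows; each row shifts and turns the pose as measured when the row begins, along the tool's axes as they then stand; what a row does not reach is not made up. A row lasts 1/12 s, in which the tool goes at most 41.7 mm and 7.16 degrees, less where a joint would pass 70% of its speed; a pose out of reach is approached as far as the arm can. A call is refused whole if a number of a shift passes 4.17 or a number of a turn 0.125, either way. A call with a gripper value outside its range is refused whole. The fingers move at their own pace and stop on an object; "squeeze" is the grip in N (left out, the last holds). Time passes only in rows, so rows that do not move let the fingers close. It gives the time, the measured TCP pose, the force and the opening at its end, in the units of the state.
- env.get_state(): the state, without advancing time (a new reading comes with each control period).
- imaging.snapshot(name): name is "side" or "top"; returns a dict with "pixels" (384x512x3 uint8, red, green, blue), "depth" (384x512 float32, m along the optical axis (not along the pixel's ray), 0 where there is no reading), "intrinsics" (3x3 intrinsics, pixels), "R" (3x3) and "t" (3): a world point X has camera coordinates R X + t. Camera axes: x right, y down, z forward; pixel columns grow to the right and rows downward; lengths in m; the calibration is good to about 2 mm. A picture is of the moment at which its call begins.
- order.close_job(): hands the job in, once; it reports no verdict.
The state is a dict: "time": time; "joint_positions": joint angles; "qd": joint speeds; "tau": joint torques, N m; "tool_pos": TCP position; "tool_rot": TCP orientation; "wrist_force": force on the tool from outside, world axes, zero at the start; "wrist_torque": the same for the moment, N m; "grip_width": opening from 0.0 (shut) to 1.0 (fully open).
Only numpy, scipy, OpenCV 4.12 (cv2) and the standard library are available. Lean on these libraries where they do the work, as an engineer would, in place of code of your own. Each camera call takes 0.05 s, during which the arm holds its last target. There are 200 camera calls.

## Working session

There is one attempt and no reset: what is moved stays moved. The work goes in short steps, Python scripts to look and compute and a tool call to move; the robot and the scene stay as the last step left them, time stands still between calls to the robot, and variables do not carry over. Pictures are saved under pics/ and viewed, about 12 in all and at most 16, crops included, and the job is handed in when it is done.

Besides the shell and the picture viewer there is one more tool, called after "Emit:" as name(argument=value, ...) on one line, values as JSON. move_arm: Moves the arm, as the interface text tells. Its arguments: {"type":"object","properties":{"targets":{"type":"array"},"squeeze":{"type":"number"}},"required":["targets"]}

```bash
mkdir -p pics; cat > h.py <<'E'
import numpy as np,cv2
from bench import env,imaging,order
def snap(n):
    s=imaging.snapshot(n); K=s["intrinsics"];d=s["depth"]
    v,u=np.mgrid[0:384,0:512]
    c=np.stack([(u-K[0,2])/K[0,0]*d,(v-K[1,2])/K[1,1]*d,d],-1)
    s["X"]=(c-s["t"])@s["R"]  # R^T(c-t)
    s["X"][d==0]=np.nan
    return s
def save(s,n,scale=1.5):
    im=s["pixels"][:,:,::-1]
    cv2.imwrite("pics/"+n,cv2.resize(im,None,fx=scale,fy=scale,interpolation=cv2.INTER_CUBIC))
E
python3 - <<'E'
from h import *
print(env.finger_overhang,env.get_state())
for n in("top","side"):
    s=snap(n);save(s,n+"0.png");np.savez(n+"0.npz",X=s["X"],p=s["pixels"],K=s["intrinsics"],R=s["R"],t=s["t"])
    print(n,-s["R"].T@s["t"],s["R"])
E
```

```text
0.017 {'time': 0.0, 'joint_positions': array([-1.33202511e+00,  2.60695292e-01, -1.39422275e-01,  1.17267032e+00,
       -5.49243939e-07,  1.57082914e+00]), 'qd': array([-0.00100706,  0.00020773, -0.00018393, -0.00169872, -0.0002762 ,
       -0.00039887]), 'tau': array([-7.22316508e-05, -4.05678856e+01,  2.53923100e+01,  1.86140573e-02,
        3.74247475e-05,  1.28654698e-06]), 'tool_pos': array([ 0.12399758, -0.50940947,  0.22003887]), 'tool_rot': array([-9.88658639e-04,  9.92883460e-01,  1.19085861e-01, -1.18888640e-04]), 'wrist_force': array([-0.39782308,  0.11690336,  1.33552749]), 'wrist_torque': array([ 0.04531539,  0.04366402, -0.02113674]), 'grip_width': 0.9995948401769975}
top [0.39047499 0.01226213 1.18742498] [[-0.0283538  -0.99953945 -0.01081424]
 [-0.98859704  0.02964074 -0.14763912]
 [ 0.14789167  0.00650479 -0.98898217]]
side [ 0.39339088 -0.78161056  0.8809221 ] [[ 0.97951745 -0.20102915 -0.01152627]
 [-0.1502567  -0.69162232 -0.706457  ]
 [ 0.13404662  0.69371885 -0.70766211]]
```

View pics/top0.png

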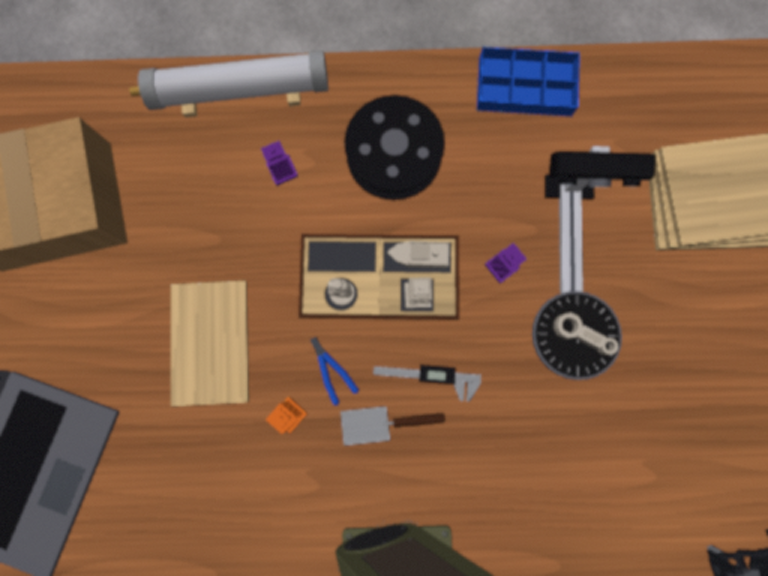

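View pics/side0.png

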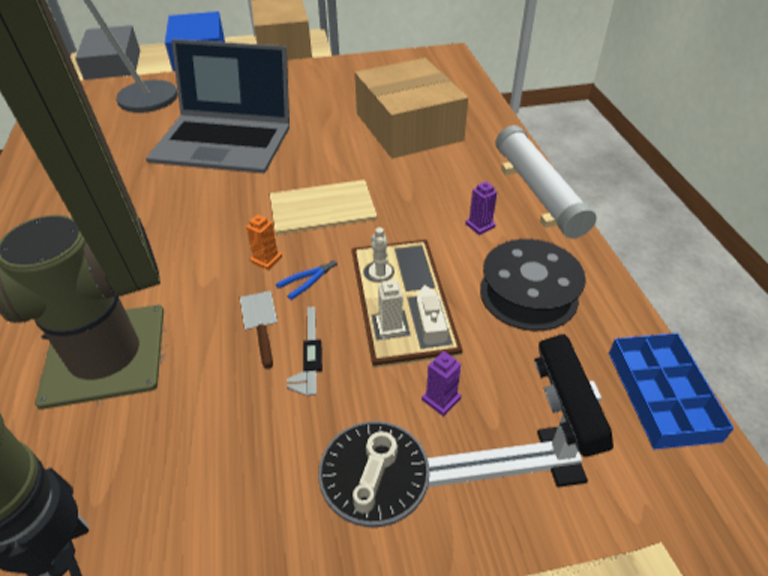

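The top view shows the board on the left (about 208,343 at 1.5x), the torso (341,292), the tower (418,293), the boat (418,254), the empty rod nest (342,256), and the turntable (577,335) with the rod on it. Purple and orange towers are decoys.

```bash
cat > m.py <<'E'
from h import *
s=dict(np.load("top0.npz"));X=s["X"];p=s["p"]
def reg(x0,y0,x1,y1):
    m=np.zeros((384,512),bool);m[int(y0/1.5):int(y1/1.5),int(x0/1.5):int(x1/1.5)]=1;return m&np.isfinite(X[...,2])
def rect(n,m):
    P=X[m];r=cv2.minAreaRect((P[:,:2]*1000).astype(np.float32));print(n,m.sum(),"c",np.round(r[0],1),"size",np.round(r[1],1),"ang",round(r[2],1),"zmed",np.round(np.median(P[:,2]),4),"z",np.round(np.percentile(P[:,2],[2,98]),4))
z=X[...,2];hsv=cv2.cvtColor(p,cv2.COLOR_RGB2HSV).astype(int)
sat=hsv[...,1];V=hsv[...,2]
rect("board",reg(150,260,270,425)&(z>.006)&(z<.03))
tr=reg(285,220,475,335)
rect("tray",tr&(z>.008)); 
for n,b in dict(torso=(315,265,370,316),tower=(390,265,445,316)).items():
    for lo,hi in((.03,.2),(.075,.118),(.118,.15)):
        m=reg(*b)&(z>lo)&(z<hi)
        if m.sum()>5: rect(f"{n}{lo}",m)
b=reg(378,236,460,274)
for lo in(.03,.045): rect("boat%g"%lo,b&(z>lo)&(z<.09))
rect("plat",reg(525,285,630,385)&(z>.03)&(z<.11))
rect("rod",reg(525,285,630,385)&(z>.06)&(z<.11))
rect("nestdark",reg(303,236,380,275)&(V<90))
print("traytop z",np.round(np.nanmedian(X[int(300/1.5),int(365/1.5):int(385/1.5)],0),4), "floor rodnest",X[int(256/1.5),int(342/1.5)])
c=reg(525,285,630,385)
for q in [(577,335),(570,324),(609,346)]:print(q,X[int(q[1]/1.5),int(q[0]/1.5)])
E
python3 m.py
python3 - <<'E'
from h import *
p=np.load("top0.npz")["p"][:,:,::-1]
a=cv2.resize(p[145:225,190:320],None,fx=6,fy=6,interpolation=cv2.INTER_CUBIC)
cv2.imwrite("pics/c1.png",a)
E
```

```text
board 4159 c [473.7 357.3] size [233.8 298.5] ang 89.9 zmed 0.012 z [0.0072 0.0165]
tray 5950 c [571.8  18.8] size [317.7 187.1] ang 87.7 zmed 0.0178 z [0.0103 0.1251]
torso0.03 176 c [546.8  93.2] size [32.7 40. ] ang 0.3 zmed 0.1141 z [0.0374 0.1345]
torso0.075 97 c [546.8  93.2] size [32.7 40. ] ang 0.3 zmed 0.1114 z [0.0938 0.1177]
torso0.118 57 c [547.4  93.5] size [32.8 17.4] ang 87.6 zmed 0.1309 z [0.1182 0.135 ]
tower0.03 335 c [557.6 -64.1] size [79.1 78. ] ang 86.0 zmed 0.1134 z [0.0324 0.1313]
tower0.075 133 c [540.2 -56.2] size [39.  40.2] ang 89.8 zmed 0.1133 z [0.0773 0.1172]
tower0.118 103 c [539.5 -59.4] size [30.3 26.9] ang 88.5 zmed 0.1274 z [0.1197 0.1339]
boat0.03 605 c [617.7 -57.9] size [118.8  47.4] ang 85.6 zmed 0.0546 z [0.0383 0.0719]
boat0.045 579 c [617.7 -58. ] size [118.9  47.2] ang 85.8 zmed 0.0547 z [0.048 0.072]
plat 2781 c [ 450.4 -355.4] size [167.5 167.5] ang 42.8 zmed 0.046 z [0.0405 0.0774]
rod 408 c [ 452.3 -367. ] size [118.6  46.1] ang 66.6 zmed 0.0745 z [0.0613 0.0792]
nestdark 828 c [630.5  94.5] size [150.8  71.1] ang 88.2 zmed 0.0134 z [0.0089 0.0185]
traytop z [0.5329 0.0306 0.0184] floor rodnest [0.62663741 0.09154087 0.01130172]
(577, 335) [ 0.45026487 -0.34435609  0.07527295]
(570, 324) [ 0.47246032 -0.34518378  0.04178907]
(609, 346) [ 0.42997644 -0.41272567  0.05109742]
```

View pics/c1.png

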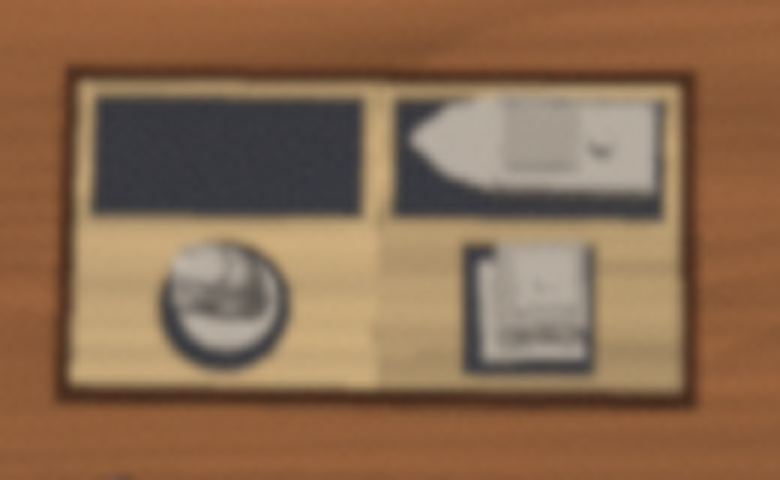

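```bash
cat >> h.py <<'E'
def bp(s,u,v,z):
    c=np.linalg.inv(s["K"] if "K" in s else s["intrinsics"])@np.array([u,v,1.]);o=-s["R"].T@s["t"];d=s["R"].T@c
    return (o+d*(z-o[2])/d[2])[:2]
def goto(x,y,z,yaw=0):
    from scipy.spatial.transform import Rotation as R
    st=env.get_state();q=st["tool_rot"];A=R.from_quat([q[1],q[2],q[3],q[0]])
    T=R.from_matrix(np.array([[np.cos(yaw),np.sin(yaw),0],[np.sin(yaw),-np.cos(yaw),0],[0,0,-1]]))
    print("t",st["time"],"pos",np.round(st["tool_pos"],4),"grip",round(st["grip_width"],3),"F",np.round(st["wrist_force"],1))
    print("turn",np.round((A.inv()*T).as_rotvec(),3),"shift cm",np.round(100*A.inv().apply(np.array([x,y,z])-st["tool_pos"]),2))
E
python3 - <<'E'
from h import *
s=dict(np.load("top0.npz"));f=lambda u,v,z:np.round(bp(s,190+(u-2.5)/6,145+(v-2.5)/6,z)*1000,1)
print("torsonest",f(226,304,.018),f(162,304,.018)-f(291,304,.018))
print("towernest",f(528.5,309,.018),f(463,309,.018)-f(594,309,.018))
print("rodnest",f(228,157,.018),f(92,157,.018)-f(364,157,.018))
a=f(95,216,.018)-f(364,216,.018);b=f(80,390,.018)-f(685,387,.018);c=f(68,68,.018)-f(692,72,.018)
for e in(a,b,c):print(np.degrees(np.arctan2(-e[0],e[1])))
b=[bp(s,(u-.25)/1.5,(v-.25)/1.5,.012) for u,v in((170,284),(245,281),(247,402),(171,405))]
print("board",np.round(b,3),np.mean(b,0))
print("boat sides deck z.053:",f(405,143,.053),f(660,148,.053),f(530,95,.053),f(530,193,.053), "stern-corners",f(655,193,.053),f(500,190,.053))
# tower shaft top square z .113 : orientation and fine contours
X=s["X"];p=s["p"];hsv=cv2.cvtColor(p,cv2.COLOR_RGB2HSV)
# platter ellipse: dark/grey disc
m=np.zeros((384,512),np.uint8);m[185:262,345:420]=255
# rod mask: bright low-sat
rod=((hsv[...,2]>140)&(hsv[...,1]<60)&(m>0)).astype(np.uint8)
rod=cv2.morphologyEx(rod,cv2.MORPH_OPEN,np.ones((3,3)))
n,l,st,_=cv2.connectedComponentsWithStats(rod);k=1+np.argmax(st[1:,4]);
P=np.array([bp(s,u,v,.075) for v,u in np.argwhere(l==k)])*1000
r=cv2.minAreaRect(P.astype(np.float32));print("rod",r)
w,V=np.linalg.eigh(np.cov(P.T));print("axis",V[:,1],P.mean(0))
save(dict(pixels=p[180:265,340:425]),"c2.png",6)
E
```

```text
torsonest [549.   94.8] [ 1.9 63.9]
towernest [542.  -54.7] [ 1.9 64.7]
rodnest [623.   92.4] [  4.1 136. ]
-1.7110902188879726
-1.4046872294331456
-2.158321220119399
board [[0.578 0.437]
 [0.58  0.287]
 [0.342 0.282]
 [0.34  0.43 ]] [0.46023287 0.3591535 ]
boat sides deck z.053: [620.4   4. ] [ 614.1 -119.3] [642.3 -57.4] [593.9 -55.6] stern-corners [ 592.1 -115.9] [595.8 -41.2]
rod ((451.3786315917969, -364.64093017578125), (70.18965911865234, 32.172672271728516), 69.61251068115234)
axis [0.40559156 0.91405442] [ 448.45164112 -366.45913158]
```

View pics/c2.png

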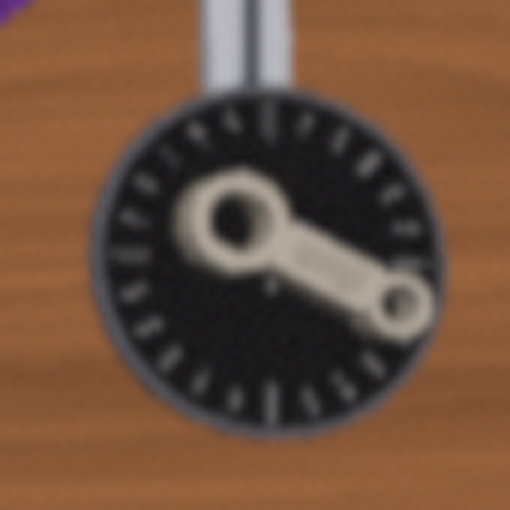

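The crop shows the turntable's centre at about (270,260), the big ring at (238,222) and the small ring at (403,303).

```bash
python3 - <<'E'
from h import *
s=dict(np.load("top0.npz"));f=lambda u,v,z:bp(s,340+(u-2.5)/6,180+(v-2.5)/6,z)*1000
B,S=f(237,220,.075),f(403,303,.075);d=B-S
print("platter",f(270,259,.045),"ticks",[f(*q,.045).round(1) for q in((268,118),(271,402),(130,253),(412,262))])
print("rod",B,S,np.linalg.norm(d),"mid",S+d*44.5/81.5,"grasp",S+d*40/81.5,"yaw",np.arctan2(-d[0],d[1]))
goto(.547,.093,.22,-.03)
E
```

```text
platter [ 452.5567171  -355.78039275] ticks [array([ 520.2, -360.1]), array([ 385.2, -351. ]), array([ 457.3, -289.5]), array([ 449.2, -423. ])]
rod [ 469.46066332 -332.21895083] [ 428.85581195 -405.83918189] 84.07551591271194 mid [ 451.02655902 -365.64163241] grasp [ 448.78457336 -369.70655315] yaw -0.5040284199461756
t 0.1 pos [ 0.124  -0.5095  0.2201] grip 1.001 F [ 0.5 -0.2 -0.7]
turn [-0.002  0.     0.269] shift cm [ 55.35 -48.53   0.1 ]
```

Emit:
move_arm(targets=[[[0, 0, 0, 4, 0, -2, 1], [0, 0, 0, 4, 0, 0, 1], [0, 0, 0, 4, 0, 0, 1]]])

```text
time: 0.35
tool_pos: [0.2337, -0.4823, 0.2373]
tool_rot: [-0.003, 0.994, 0.112, -0.002]
wrist_force: [-0.2, -0.2, -0.1]
grip_width: 1.001
```

```bash
python3 -c "
from h import *
goto(.547,.093,.24,-.03)"
```

```text
t 0.35 pos [ 0.2337 -0.4823  0.2373] grip 1.001 F [-0.2 -0.2 -0.1]
turn [-0.006  0.005  0.254] shift cm [ 43.33 -49.13  -0.13]
```

Emit:
move_arm(targets=[[[0, 0, 0.12, 2.6, -3.1, 0, 1], [0, 0, 0.12, 2.6, -3.1, 0, 1], [0, 0, 0, 2.6, -3.1, 0, 1], [0, 0, 0, 2.6, -3.1, 0, 1], [0, 0, 0, 2.6, -3.1, 0, 1], [0, 0, 0, 2.6, -3.1, 0, 1], [0, 0, 0, 2.6, -3.1, 0, 1], [0, 0, 0, 2.6, -3.1, 0, 1], [0, 0, 0, 2.6, -3.1, 0, 1]]])

```text
time: 1.1
tool_pos: [0.4657, -0.1945, 0.2335]
tool_rot: [-0.003, 1.0, -0.01, -0.004]
wrist_force: [0.4, -1.4, 0.7]
grip_width: 0.995
```

```bash
python3 -c "
from h import *
goto(.547,.093,.24,-.03)"
```

```text
t 1.1 pos [ 0.4657 -0.1945  0.2335] grip 0.995 F [ 0.4 -1.4  0.7]
turn [-0.006  0.008  0.009] shift cm [  7.53 -28.92  -0.54]
```

Emit:
move_arm(targets=[[[0, 0, 0, 1.0, -3.8, 0, 1], [0, 0, 0, 1.0, -3.8, 0, 1], [0, 0, 0, 1.0, -3.8, 0, 1], [0, 0, 0, 1.0, -3.8, 0, 1], [0, 0, 0, 1.0, -3.8, 0, 1], [0, 0, 0, 1.0, -3.8, 0, 1], [0, 0, 0, 1.0, -3.8, 0, 1], [0, 0, 0, 0.5, -2.0, 0, 1], [0, 0, 0, 0, 0, 0, 1]]])

```text
time: 1.85
tool_pos: [0.5491, 0.0596, 0.2317]
tool_rot: [-0.026, 0.999, 0.038, -0.007]
wrist_force: [-0.8, -0.2, -0.4]
grip_width: 1.001
```

```bash
python3 -c "
from h import *
goto(.547,.093,.093,-.03)
save(snap('side'),'s1.png')"
```

```text
t 1.85 pos [0.5491 0.0596 0.2317] grip 1.001 F [-0.8 -0.2 -0.4]
turn [-0.052  0.015  0.107] shift cm [ 0.22 -2.6  14.02]
```

View pics/s1.png

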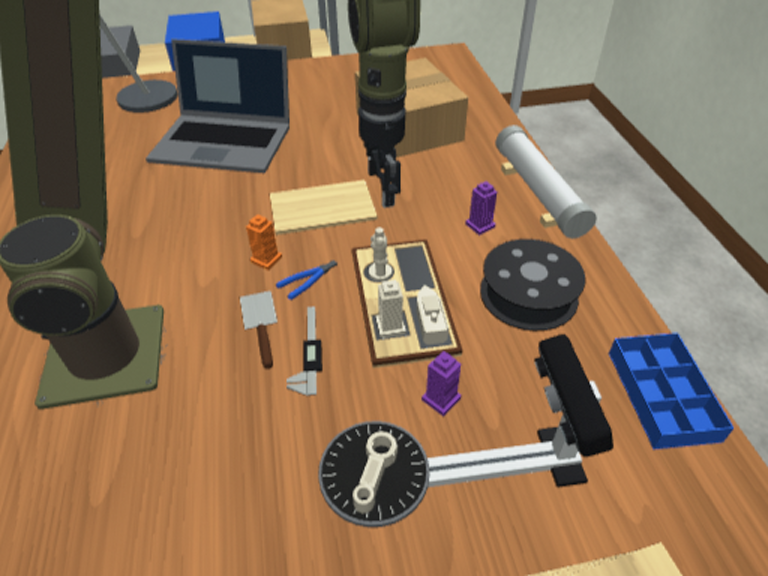

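Emit:
move_arm(targets=[[[-0.05, 0.015, 0.105, 0, -1.6, 0, 1], [0, 0, 0, 0, -1.6, 0, 1], [0, 0, 0, 0, 0, 0, 1]]])

```text
time: 2.15
tool_pos: [0.5467, 0.0374, 0.232]
tool_rot: [-0.021, 1.0, 0.022, -0.003]
wrist_force: [0.8, -0.8, -0.3]
grip_width: 1.002
```

```bash
python3 -c "
from h import *
goto(.547,.093,.093,-.03)"
```

```text
t 2.15 pos [0.5467 0.0374 0.232 ] grip 1.002 F [ 0.8 -0.8 -0.3]
turn [-0.041  0.007  0.074] shift cm [ 0.35 -4.97 14.12]
```

```bash
python3 -c "
from h import *
s=env.get_state();print(s['joint_positions'].round(3),s['qd'].round(3))"
```

```text
[ 0.043  0.299 -0.054  1.223  0.042  3.141] [-0.064 -0.016 -0.023  0.004 -0.079 -0.   ]
```

Emit:
move_arm(targets=[[[0, 0, 0, 0, 0, 0, 1], [0, 0, 0, 0, 0, 0, 1]]])

```text
time: 2.32
tool_pos: [0.5455, 0.0352, 0.232]
tool_rot: [-0.02, 1.0, 0.02, -0.004]
wrist_force: [-0.4, -0.2, 0.4]
grip_width: 0.998
```

```bash
python3 -c "
from h import *
s=env.get_state();print(s['joint_positions'].round(3),s['qd'].round(3))
goto(.547,.093,.093,-.03)"
```

```text
[ 0.04   0.298 -0.056  1.223  0.04   3.141] [-0.017 -0.008 -0.009  0.003 -0.008 -0.   ]
t 2.3167 pos [0.5455 0.0352 0.232 ] grip 0.998 F [-0.4 -0.2  0.4]
turn [-0.04   0.008  0.071] shift cm [ 0.47 -5.21 14.12]
```

Joint 6 is at its range end, so I'll use the half-turn-equivalent grasp (yaw ≈ π).

Emit:
move_arm(targets=[[[0, 0, -0.124, 0, 0, 0, 1], [0, 0, -0.124, 0, 0, 0, 1], [0, 0, -0.124, 0, 0, 0, 1], [0, 0, -0.124, 0, 0, 0, 1], [0, 0, -0.124, 0, 0, 0, 1], [0, 0, -0.124, 0, 0, 0, 1], [0, 0, -0.124, 0, 0, 0, 1], [0, 0, -0.124, 0, 0, 0, 1], [0, 0, -0.124, 0, 0, 0, 1], [0, 0, -0.124, 0, 0, 0, 1]]])

```text
time: 3.15
tool_pos: [0.543, 0.0308, 0.2323]
tool_rot: [-0.018, 0.797, 0.603, 0.007]
wrist_force: [-0.0, 0.6, 0.1]
grip_width: 0.998
```

Emit:
move_arm(targets=[[[0, 0, -0.124, 0, 0, 0, 1], [0, 0, -0.124, 0, 0, 0, 1], [0, 0, -0.124, 0, 0, 0, 1], [0, 0, -0.124, 0, 0, 0, 1], [0, 0, -0.124, 0, 0, 0, 1], [0, 0, -0.124, 0, 0, 0, 1], [0, 0, -0.124, 0, 0, 0, 1], [0, 0, -0.124, 0, 0, 0, 1], [0, 0, -0.124, 0, 0, 0, 1], [0, 0, -0.124, 0, 0, 0, 1]]])

```text
time: 3.98
tool_pos: [0.5407, 0.0272, 0.2325]
tool_rot: [-0.011, 0.294, 0.956, 0.015]
wrist_force: [0.3, -0.1, 0.7]
grip_width: 0.998
```

```bash
python3 -c "
from h import *
goto(.547,.093,.232,3.112)"
```

```text
t 3.9833 pos [0.5407 0.0272 0.2325] grip 0.998 F [ 0.3 -0.1  0.7]
turn [ 0.03  -0.022 -0.566] shift cm [3.17 5.79 0.27]
```

Emit:
move_arm(targets=[[[0.006, -0.004, -0.113, 0, 0, 0, 1], [0.006, -0.004, -0.113, 0, 0, 0, 1], [0.006, -0.004, -0.113, 0, 0, 0, 1], [0.006, -0.004, -0.113, 0, 0, 0, 1], [0.006, -0.004, -0.113, 0, 0, 0, 1], [0, 0, 0, -0.3, 2.2, 0, 1], [0, 0, 0, -0.3, 2.2, 0, 1], [0, 0, 0, 0, 2.2, 0, 1], [0, 0, 0, 0, 0, 0, 1]]])

```text
time: 4.73
tool_pos: [0.5455, 0.0906, 0.2326]
tool_rot: [-0.001, 0.003, 1.0, -0.002]
wrist_force: [0.4, 0.1, 0.3]
grip_width: 1.002
```

```bash
python3 -c "
from h import *
goto(.547,.093,.093,3.112)"
```

```text
t 4.7333 pos [0.5455 0.0906 0.2326] grip 1.002 F [0.4 0.1 0.3]
turn [-0.004 -0.002  0.024] shift cm [-0.18  0.3  13.96]
```

Emit:
move_arm(targets=[[[0, 0, 0.02, -0.15, 0.25, 0, 1], [0, 0, 0, 0, 0, 2.8, 1], [0, 0, 0, 0, 0, 2.8, 1], [0, 0, 0, 0, 0, 2.8, 1], [0, 0, 0, 0, 0, 2.8, 1], [0, 0, 0, 0, 0, 2.7, 1], [0, 0, 0, 0, 0, 0, 1]]])

```text
time: 5.32
tool_pos: [0.5497, 0.0898, 0.0924]
tool_rot: [0.003, 0.013, 1.0, -0.003]
wrist_force: [-0.8, -0.3, 0.3]
grip_width: 1.003
```

```bash
python3 -c "
from h import *
goto(.547,.093,.093,3.112)"
```

```text
t 5.3167 pos [0.5497 0.0898 0.0924] grip 1.003 F [-0.8 -0.3  0.3]
turn [-0.006  0.007  0.004] shift cm [ 0.28  0.31 -0.06]
```

Emit:
move_arm(targets=[[[0, 0, 0, 0.25, 0.25, 0, 0.7], [0, 0, 0, 0, 0, 0, 0.3], [0, 0, 0, 0, 0, 0, 0.3], [0, 0, 0, 0, 0, 0, 0.3], [0, 0, 0, 0, 0, 0, 0.3], [0, 0, 0, 0, 0, 0, 0.3], [0, 0, 0, 0, 0, 0, 0.3], [0, 0, 0, 0, 0, 0, 0.3]]], squeeze=40)

```text
time: 5.98
tool_pos: [0.5503, 0.0917, 0.099]
tool_rot: [0.007, 0.014, 1.0, -0.003]
wrist_force: [-0.2, -0.4, -2.3]
grip_width: 0.451
```

Emit:
move_arm(targets=[[[0, 0, 0, 0, 0, -1, 0.2], [0, 0, 0, 0, 0, -2, 0.2], [0, 0, 0, 0, 0, -2, 0.2], [0, 0, 0, 0, 0, -2, 0.2], [0, 0, 0, 0, 0, 0, 0.2]]])

```text
time: 6.4
tool_pos: [0.5471, 0.0917, 0.1721]
tool_rot: [0.005, 0.014, 1.0, -0.004]
wrist_force: [0.9, 0.9, -2.4]
grip_width: 0.454
```

```bash
python3 -c "
from h import *
goto(.52,.3585,.17,3.112)"
```

```text
t 6.4 pos [0.5471 0.0917 0.1721] grip 0.454 F [ 0.9  0.9 -2.4]
turn [-0.007  0.009  0.002] shift cm [ 3.44e+00  2.66e+01 -1.00e-02]
```

Emit:
move_arm(targets=[[[0, 0, 0, 0.1, 1, 0, 0.2], [-0.004, 0.005, 0, 0.4, 2.5, 0, 0.2], [-0.003, 0.004, 0, 0.4, 3, 0, 0.2], [0, 0, 0, 0.4, 3, 0, 0.2], [0, 0, 0, 0.4, 3, 0, 0.2], [0, 0, 0, 0.4, 3, 0, 0.2], [0, 0, 0, 0.4, 3, 0, 0.2], [0, 0, 0, 0.4, 3, 0, 0.2], [0, 0, 0, 0.3, 2.5, 0, 0.2], [0, 0, 0, 0, 1, 0, 0.2]]])

```text
time: 7.23
tool_pos: [0.5164, 0.3546, 0.1621]
tool_rot: [-0.005, 0.017, 1.0, -0.002]
wrist_force: [-0.0, -0.2, -1.8]
grip_width: 0.453
```

```bash
python3 -c "
from h import *
goto(.52,.3585,.105,3.112)
save(snap('side'),'s2.png')"
```

```text
t 7.2333 pos [0.5164 0.3546 0.1621] grip 0.453 F [-0.  -0.2 -1.8]
turn [-0.003 -0.009 -0.004] shift cm [-0.4   0.42  5.71]
```

View pics/s2.png

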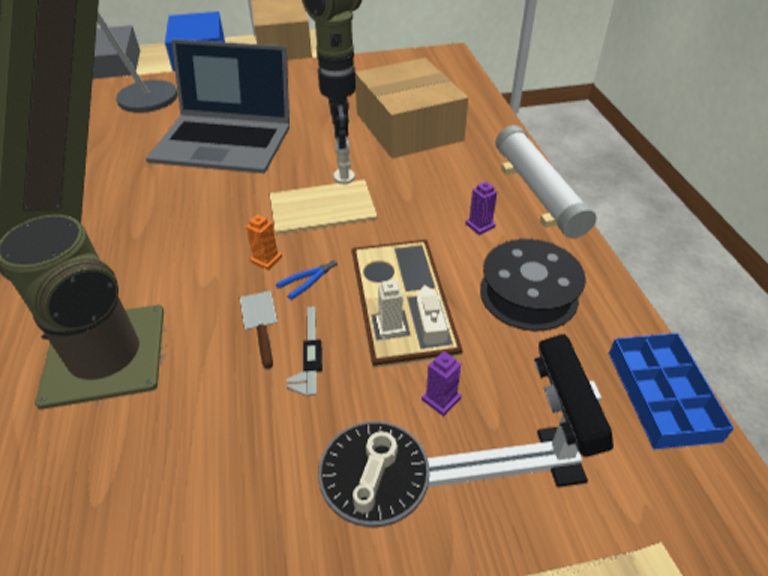

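The torso is held upright over the board's far part (344,177).

Emit:
move_arm(targets=[[[0, -0.008, 0, -0.3, 0.35, 1.4, 0.2], [0, 0, 0, 0, 0, 2, 0.2], [0, 0, 0, 0, 0, 1.6, 0.2], [0, 0, 0, 0, 0, 0.8, 0.2], [0, 0, 0, 0, 0, 0, 0.2]]])

```text
time: 7.7
tool_pos: [0.5169, 0.3597, 0.0975]
tool_rot: [-0.002, 0.015, 1.0, -0.003]
wrist_force: [-1.1, -0.8, -2.8]
grip_width: 0.452
```

Emit:
move_arm(targets=[[[0, 0, 0, 0, 0, 0.3, 0.2], [0, 0, 0, 0, 0, 0, 0.2]]])

```text
time: 7.87
tool_pos: [0.5169, 0.3594, 0.0951]
tool_rot: [-0.002, 0.015, 1.0, -0.003]
wrist_force: [-0.5, 0.2, -1.8]
grip_width: 0.453
```

```bash
python3 -c "
from h import *
goto(.52,.3585,.098,3.112)"
```

```text
t 7.8667 pos [0.5169 0.3594 0.0951] grip 0.453 F [-0.5  0.2 -1.8]
turn [-0.006 -0.005 -0.001] shift cm [-0.31 -0.08 -0.29]
```

Emit:
move_arm(targets=[[[-0.005, -0.005, 0, 0, 0, 0.2, 0.2], [0, 0, 0, 0, 0, 0, 0.2]]])

```text
time: 8.03
tool_pos: [0.5184, 0.3598, 0.0958]
tool_rot: [0.002, 0.016, 1.0, 0.001]
wrist_force: [-0.3, 0.4, -2.1]
grip_width: 0.452
```

Emit:
move_arm(targets=[[[0, 0, 0, 0, 0, 0.15, 0.2], [0, 0, 0, 0, 0, 0, 0.2]]])

```text
time: 8.2
tool_pos: [0.5192, 0.3597, 0.0953]
tool_rot: [0.003, 0.016, 1.0, 0.001]
wrist_force: [0.6, 1.1, -3.1]
grip_width: 0.453
```

Emit:
move_arm(targets=[[[0, 0, 0, 0, 0, 0.4, 0.2], [0, 0, 0, 0, 0, 0.1, 0.2]]])

```text
time: 8.37
tool_pos: [0.5215, 0.3618, 0.0948]
tool_rot: [0.006, 0.016, 1.0, 0.004]
wrist_force: [-0.1, 0.0, -2.3]
grip_width: 0.45
```

Emit:
move_arm(targets=[[[0, 0, 0, 0, 0, 0.3, 0.2], [0, 0, 0, 0, 0, 0.1, 0.2]]])

```text
time: 8.53
tool_pos: [0.5246, 0.3632, 0.0943]
tool_rot: [0.01, 0.016, 1.0, 0.006]
wrist_force: [0.6, -2.7, 1.0]
grip_width: 0.45
```

Emit:
move_arm(targets=[[[0, 0, 0, 0, 0, 0, 0.6], [0, 0, 0, 0, 0, 0, 0.9], [0, 0, 0, 0, 0, 0, 1], [0, 0, 0, 0, 0, 0, 1], [0, 0, 0, 0, 0, 0, 1]]])

```text
time: 8.95
tool_pos: [0.5249, 0.3633, 0.0937]
tool_rot: [0.01, 0.016, 1.0, 0.006]
wrist_force: [0.3, -0.0, 0.6]
grip_width: 1.002
```

```bash
cat > chk.py <<'E'
from h import *
import sys
s=snap('side');X=s["X"];hsv=cv2.cvtColor(s["pixels"],cv2.COLOR_RGB2HSV)
c=np.array([float(a) for a in sys.argv[1:3]])
m=(np.hypot(X[...,0]-c[0],X[...,1]-c[1])<.07)&(X[...,2]>.02)&(hsv[...,1]<70)&(hsv[...,2]>110)
P=X[m]
for lo in np.arange(0,.24,.02):
    q=P[(P[:,2]>=lo)&(P[:,2]<lo+.02)]
    if len(q)>4:print(round(lo,2),len(q),q.mean(0).round(4),np.ptp(q,0).round(3))
print("top",np.percentile(P[:,2],99))
E
python3 -c "
from h import *
goto(.52,.3585,.24,3.112)";python3 chk.py .522 .361
```

```text
t 8.95 pos [0.5249 0.3633 0.0937] grip 1.002 F [ 0.3 -0.   0.6]
turn [ 0.012  0.019 -0.003] shift cm [  0.2   -0.32 -14.64]
0.02 61 [0.5267 0.3536 0.0255] [0.046 0.046 0.019]
0.04 26 [0.5269 0.3469 0.0506] [0.027 0.028 0.018]
0.06 35 [0.5279 0.3479 0.0688] [0.026 0.017 0.019]
0.08 14 [0.5229 0.3474 0.0871] [0.025 0.014 0.016]
0.1 10 [0.5219 0.3571 0.104 ] [0.03  0.024 0.009]
top 0.3942726284479962
```

Emit:
move_arm(targets=[[[0, 0, 0, 0, 0, -2, 1], [0, 0, 0, 0, 0, -4, 1], [0, 0, 0, 0, 0, -4, 1], [0.01, 0.015, 0, 0, 0, -4, 1], [0, 0, 0, 0, -1.5, 0, 1], [0, 0, 0, 0, -3, 0, 1], [0, 0, 0, 0, -3, 0, 1], [0, 0, 0, 0, -3, 0, 1], [0, 0, 0, 0, -3, 0, 1], [0, 0, 0, 0, -3, 0, 1]]])

```text
time: 9.83
tool_pos: [0.5173, 0.1976, 0.238]
tool_rot: [0.001, 0.011, 1.0, 0.001]
wrist_force: [1.0, -0.5, -0.2]
grip_width: 0.998
```

Emit:
move_arm(targets=[[[0, 0, 0, 0, -3, 0, 1], [0, 0, 0, 0, -3, 0, 1], [0, 0, 0, 0, -3, 0, 1], [0, 0, 0, 0, -3, 0, 1], [0, 0, 0, 0, -3, 0, 1], [0, 0, 0, 0, -3, 0, 1], [0, 0, 0, 0, -2.5, 0, 1], [0, 0, 0, 0, -2.5, 0, 1], [0, 0, 0, 0, -1, 0, 1], [0, 0, 0, 0, 0, 0, 1]]])

```text
time: 10.67
tool_pos: [0.509, -0.0585, 0.2369]
tool_rot: [0.002, 0.013, 1.0, 0.001]
wrist_force: [-0.3, 0.4, -0.0]
grip_width: 0.997
```

```bash
python3 -c "
from h import *
goto(.54,-.0575,.24,3.112)"; python3 chk.py .522 .361
```

```text
t 10.6667 pos [ 0.509  -0.0585  0.2369] grip 0.997 F [-0.3  0.4 -0. ]
turn [0.001 0.003 0.003] shift cm [-3.1   0.19 -0.3 ]
0.02 55 [0.5248 0.353  0.0256] [0.041 0.044 0.019]
0.04 26 [0.5267 0.346  0.0497] [0.022 0.012 0.019]
0.06 21 [0.5239 0.3463 0.0672] [0.021 0.01  0.016]
0.1 6 [0.5135 0.3588 0.1045] [0.003 0.02  0.007]
top 0.1074316003806364
```

Emit:
move_arm(targets=[[[0, 0, 0, -1.5, 0, 0, 1], [0, 0, 0, -1.5, 0, 0, 1], [0, 0, 0, 0, 0.2, 2, 1], [0, 0, 0, 0, 0, 3, 1], [0, 0, 0, 0, 0, 3, 1], [0, 0, 0, 0, 0, 3, 1], [0, 0, 0, 0, 0, 2.5, 1], [0, 0, 0, 0, 0, 0.5, 1]]])

```text
time: 11.38
tool_pos: [0.5464, -0.0435, 0.0957]
tool_rot: [0.007, 0.007, 1.0, 0.004]
wrist_force: [-1.0, -0.0, -0.2]
grip_width: 0.998
```

```bash
python3 -c "
from h import *
goto(.54,-.0575,.093,3.112)
save(snap('side'),'s3.png')"
```

```text
t 11.3833 pos [ 0.5464 -0.0435  0.0957] grip 0.998 F [-1.  -0.  -0.2]
turn [0.008 0.014 0.015] shift cm [ 0.62 -1.42  0.25]
```

View pics/s3.png

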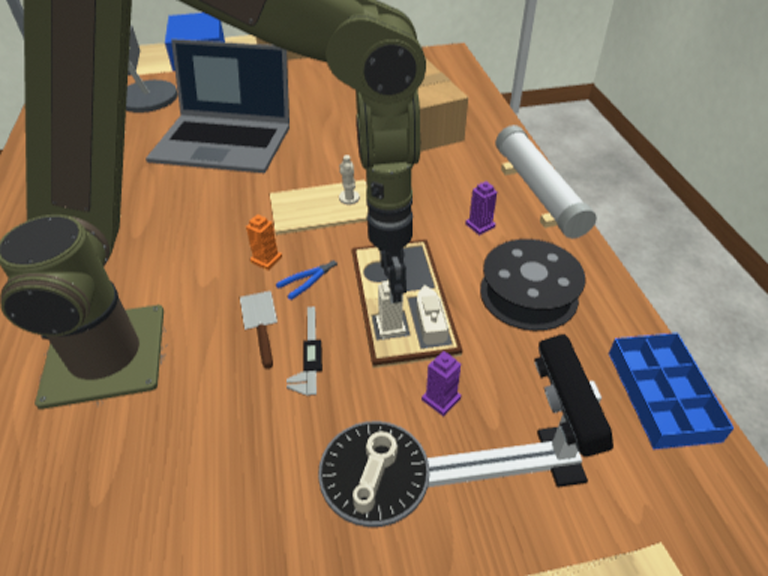

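The torso stands upright on the board (348,180). The fingers straddle the tower.

Emit:
move_arm(targets=[[[0.008, 0.012, 0.015, 0.4, -1.2, 0.2, 1], [0, 0, 0, 0, 0, 0, 1], [0, 0, 0, 0, 0, 0, 1]]])

```text
time: 11.68
tool_pos: [0.5438, -0.0542, 0.0967]
tool_rot: [0.002, 0.014, 1.0, -0.0]
wrist_force: [0.7, 1.1, 0.4]
grip_width: 1.0
```

```bash
python3 -c "
from h import *
goto(.54,-.0575,.093,3.112)"
```

```text
t 11.6833 pos [ 0.5438 -0.0542  0.0967] grip 1.0 F [0.7 1.1 0.4]
turn [-0.     0.003  0.002] shift cm [ 0.37 -0.34  0.37]
```

Emit:
move_arm(targets=[[[0, 0, 0, 0.3, -0.3, 0.5, 0.7], [0, 0, 0, 0, 0, 0, 0.3], [0, 0, 0, 0, 0, 0, 0.3], [0, 0, 0, 0, 0, 0, 0.3], [0, 0, 0, 0, 0, 0, 0.3], [0, 0, 0, 0, 0, 0, 0.3], [0, 0, 0, 0, 0, 0, 0.3]]], squeeze=40)

```text
time: 12.27
tool_pos: [0.544, -0.0582, 0.0962]
tool_rot: [0.006, 0.014, 1.0, -0.0]
wrist_force: [0.3, -0.3, -0.1]
grip_width: 0.428
```

Emit:
move_arm(targets=[[[0, 0, 0, 0, 0, -1, 0.2], [0, 0, 0, 0, 0, -2, 0.2], [0, 0, 0, 0, 0, -2, 0.2], [0, 0, 0, 0, 0, -2, 0.2], [0, 0, 0, 0, 0, 0, 0.2]]])

```text
time: 12.68
tool_pos: [0.5397, -0.0579, 0.1676]
tool_rot: [0.002, 0.014, 1.0, -0.0]
wrist_force: [0.9, -0.6, -2.0]
grip_width: 0.429
```

```bash
python3 -c "
from h import *
goto(.40,.358,.17,3.112)"
```

```text
t 12.6833 pos [ 0.5397 -0.0579  0.1676] grip 0.429 F [ 0.9 -0.6 -2. ]
turn [0.    0.004 0.001] shift cm [15.15 41.17 -0.29]
```

Emit:
move_arm(targets=[[[0, 0, 0, 0.5, 1, 0, 0.2], [0, 0, 0, 1.2, 2.5, 0, 0.2], [0, 0, 0, 1.2, 2.8, 0, 0.2], [0, 0, 0, 1.2, 2.8, 0, 0.2], [0, 0, 0, 1.2, 2.8, 0, 0.2], [0, 0, 0, 1.2, 2.8, 0, 0.2], [0, 0, 0, 1.2, 2.8, 0, 0.2], [0, 0, 0, 1.2, 2.8, 0, 0.2], [0, 0, 0, 1.2, 2.8, 0, 0.2], [0, 0, 0, 1.2, 2.8, 0, 0.2]]])

```text
time: 13.52
tool_pos: [0.4233, 0.2126, 0.1578]
tool_rot: [-0.004, 0.02, 1.0, -0.002]
wrist_force: [0.8, -0.4, -2.2]
grip_width: 0.425
```

```bash
python3 -c "
from h import *
goto(.40,.358,.17,3.112)"
```

```text
t 13.5167 pos [0.4233 0.2126 0.1578] grip 0.425 F [ 0.8 -0.4 -2.2]
turn [-0.004 -0.007 -0.01 ] shift cm [ 2.92 14.43 -1.25]
```

Emit:
move_arm(targets=[[[0, -0.005, -0.01, 0.3, 2.8, -0.6, 0.2], [0, 0, 0, 0.3, 2.8, -0.6, 0.2], [0, 0, 0, 0.3, 2.8, 0, 0.2], [0, 0, 0, 0.3, 2.8, 0, 0.2], [0, 0, 0, 0.2, 2, 0, 0.2], [0, 0, 0, 0, 0.6, 0, 0.2], [0, 0, 0, 0, 0, 0, 0.2], [0, 0, 0, 0, 0, 0, 0.2]]])

```text
time: 14.18
tool_pos: [0.3959, 0.3611, 0.159]
tool_rot: [-0.01, 0.008, 1.0, -0.006]
wrist_force: [-0.1, -0.1, -1.8]
grip_width: 0.43
```

```bash
python3 -c "
from h import *
goto(.40,.358,.1,3.112)"
```

```text
t 14.1833 pos [0.3959 0.3611 0.159 ] grip 0.43 F [-0.1 -0.1 -1.8]
turn [-0.012 -0.019  0.013] shift cm [-0.53 -0.24  5.9 ]
```

Emit:
move_arm(targets=[[[-0.012, -0.019, 0.013, 0, 0, 1.4, 0.2], [0, 0, 0, 0, 0, 2, 0.2], [0, 0, 0, 0, 0, 1.4, 0.2], [0, 0, 0, 0, 0, 0.6, 0.2], [0, 0, 0, 0, 0, 0, 0.2], [0, 0, 0, 0, 0, 0, 0.2]]])

```text
time: 14.68
tool_pos: [0.3937, 0.3524, 0.1018]
tool_rot: [-0.001, 0.018, 1.0, -0.003]
wrist_force: [0.4, -0.0, -2.5]
grip_width: 0.428
```

```bash
python3 -c "
from h import *
goto(.40,.358,.095,3.112)"
```

```text
t 14.6833 pos [0.3937 0.3524 0.1018] grip 0.428 F [ 0.4 -0.  -2.5]
turn [-0.006 -0.003 -0.007] shift cm [-0.61  0.59  0.68]
```

Emit:
move_arm(targets=[[[-0.004, 0, 0, -0.4, 0.4, 0.5, 0.2], [0, 0, 0, 0, 0, 0.2, 0.2]]])

```text
time: 14.85
tool_pos: [0.3991, 0.356, 0.0959]
tool_rot: [-0.001, 0.019, 1.0, -0.0]
wrist_force: [0.3, 0.2, -1.4]
grip_width: 0.424
```

Emit:
move_arm(targets=[[[0, 0, 0, 0, 0, 0.2, 0.2], [0, 0, 0, 0, 0, 0, 0.2]]])

```text
time: 15.02
tool_pos: [0.4003, 0.3569, 0.0959]
tool_rot: [0.0, 0.019, 1.0, 0.001]
wrist_force: [-0.6, 0.6, -2.8]
grip_width: 0.426
```

```bash
python3 -c "
from h import *
goto(.40,.358,.095,3.112)"
```

```text
t 15.0167 pos [0.4003 0.3569 0.0959] grip 0.426 F [-0.6  0.6 -2.8]
turn [ 0.002  0.001 -0.009] shift cm [0.03 0.11 0.09]
```

Emit:
move_arm(targets=[[[0, 0, 0, 0, 0, 0.3, 0.2], [0, 0, 0, 0, 0, 0.1, 0.2]]])

```text
time: 15.18
tool_pos: [0.4017, 0.358, 0.0954]
tool_rot: [0.002, 0.02, 1.0, 0.003]
wrist_force: [-2.7, -2.7, 3.3]
grip_width: 0.428
```

Emit:
move_arm(targets=[[[0, 0, 0, 0, 0, 0.3, 0.2], [0, 0, 0, 0, 0, 0.1, 0.2]]])

```text
time: 15.35
tool_pos: [0.4023, 0.3586, 0.0955]
tool_rot: [0.003, 0.02, 1.0, 0.004]
wrist_force: [-0.7, -0.5, -2.1]
grip_width: 0.425
```

Emit:
move_arm(targets=[[[0, 0, 0, 0, 0, 0.1, 0.2], [0, 0, 0, 0, 0, 0, 0.6], [0, 0, 0, 0, 0, 0, 0.9], [0, 0, 0, 0, 0, 0, 1], [0, 0, 0, 0, 0, 0, 1], [0, 0, 0, 0, 0, 0, 1]]])

```text
time: 15.85
tool_pos: [0.4045, 0.3609, 0.0959]
tool_rot: [0.006, 0.019, 1.0, 0.006]
wrist_force: [0.2, -0.9, 0.8]
grip_width: 1.001
```

```bash
python3 -c "
from h import *
goto(.40,.358,.24,3.112)"
```

```text
t 15.85 pos [0.4045 0.3609 0.0959] grip 1.001 F [ 0.2 -0.9  0.8]
turn [ 0.012  0.011 -0.009] shift cm [  0.28  -0.14 -14.42]
```

Emit:
move_arm(targets=[[[0, 0, 0, 0, 0, -2, 1], [0, 0, 0, 0, 0, -4, 1], [0, 0, 0, 0, 0, -4, 1], [0, 0, 0, 0, 0, -3.5, 1], [0, 0, 0, 0, -1.5, 0, 1], [0, 0, -0.12, 0, -3, 0, 1], [0, 0, 0.12, 0, -3, 0, 1]]])

```text
time: 16.43
tool_pos: [0.4044, 0.2872, 0.2344]
tool_rot: [0.005, 0.012, 1.0, 0.006]
wrist_force: [0.4, 0.3, 0.6]
grip_width: 1.0
```

```bash
python3 -c "
from h import *
goto(.449,-.3695,.2,1.067)
save(snap('side'),'s4.png')"
```

```text
t 16.4333 pos [0.4044 0.2872 0.2344] grip 1.0 F [0.4 0.3 0.6]
turn [ 0.019 -0.006  2.05 ] shift cm [ -6.05 -65.58   2.7 ]
```

View pics/s4.png

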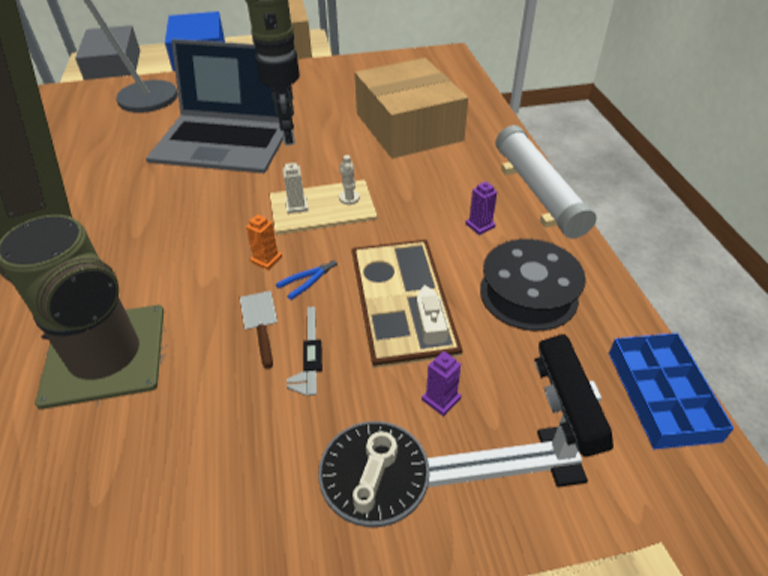

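Both prints stand upright on the board (293,188 and 348,180). Next, the rod.

Emit:
move_arm(targets=[[[0, 0, 0, -0.3, -3, 0, 1], [0, 0, 0, -0.3, -3, 0, 1], [0, 0, 0, -0.3, -3, 0, 1], [0, 0, 0, -0.3, -3, 0, 1], [0, 0, 0, -0.3, -3, 0, 1], [0, 0, 0, -0.3, -3, 0, 1], [0, 0, 0, -0.3, -3, 0, 1], [0, 0, 0, -0.3, -3, 0, 1], [0, 0, 0, -0.3, -3, 0, 1], [0, 0, 0, -0.3, -3, 0, 1]]])

```text
time: 17.32
tool_pos: [0.4217, -0.0292, 0.2297]
tool_rot: [0.007, 0.018, 1.0, 0.005]
wrist_force: [-0.2, 0.4, -0.3]
grip_width: 1.001
```

Emit:
move_arm(targets=[[[0, 0, 0, -0.3, -3, 0, 1], [0, 0, 0, -0.3, -3, 0, 1], [0, 0, 0, -0.3, -3, 0, 1], [0, 0, 0, -0.3, -3, 0, 1], [0, 0, 0, -0.3, -3, 0, 1], [0, 0, 0, -0.3, -3, 0, 1], [0, 0, 0, -0.3, -3, 0, 1], [0, 0, 0, -0.3, -3, 0, 1], [0, 0, 0, -0.3, -3, 0, 1], [0, 0, 0, -0.3, -3, 0, 1]]])

```text
time: 18.15
tool_pos: [0.4377, -0.3464, 0.224]
tool_rot: [0.008, 0.02, 1.0, 0.006]
wrist_force: [0.4, 0.3, -0.1]
grip_width: 1.005
```

Emit:
move_arm(targets=[[[0, 0, 0.12, 0, 0, 0, 1], [0, 0, 0.12, 0, 0, 0, 1], [0, 0, 0.12, 0, 0, 0, 1], [0, 0, 0.12, 0, 0, 0, 1], [0, 0, 0.12, 0, 0, 0, 1], [0, 0, 0.12, 0, 0, 0, 1], [0, 0, 0.12, 0, 0, 0, 1], [0, 0, 0.12, 0, 0, 0, 1], [0, 0, 0.12, 0, 0, 0, 1], [0, 0, 0.12, 0, 0, 0, 1]]])

```text
time: 18.98
tool_pos: [0.4368, -0.3562, 0.2172]
tool_rot: [0.002, 0.602, 0.799, 0.008]
wrist_force: [-0.8, -0.3, -0.1]
grip_width: 1.003
```

```bash
python3 -c "
from h import *
goto(.449,-.3695,.15,1.067)"
```

```text
t 18.9833 pos [ 0.4368 -0.3562  0.2172] grip 1.003 F [-0.8 -0.3 -0.1]
turn [ 0.012 -0.012  0.783] shift cm [-1.65  0.7   6.72]
```

Emit:
move_arm(targets=[[[0.002, -0.002, 0.115, 0, 0, 0, 1], [0.002, -0.002, 0.115, 0, 0, 0, 1], [0.002, -0.002, 0.115, 0, 0, 0, 1], [0.002, -0.002, 0.115, 0, 0, 0, 1], [0.002, -0.002, 0.115, 0, 0, 0.5, 1], [0.002, -0.002, 0.115, 0, 0, 1, 1], [0, 0, 0.09, 0, 0, 1.5, 1], [0, 0, 0, 0, 0, 1.5, 1], [0, 0, 0, 0, 0, 1.5, 1], [0, 0, 0, 0, 0, 0, 1]]])

```text
time: 19.82
tool_pos: [0.4371, -0.357, 0.1518]
tool_rot: [0.0, 0.872, 0.489, -0.0]
wrist_force: [-0.3, 0.2, -0.1]
grip_width: 0.998
```

```bash
python3 -c "
from h import *
goto(.449,-.3695,.12,1.067)"
```

```text
t 19.8167 pos [ 0.4371 -0.357   0.1518] grip 0.998 F [-0.3  0.2 -0.1]
turn [ 0.     0.    -0.044] shift cm [-0.45  1.67  3.18]
```

```bash
python3 -c "
from h import *
for n,b in (('top',None),('side',None)):
    s=dict(np.load(n+'0.npz'));X=s['X'];hsv=cv2.cvtColor(s['p'],cv2.COLOR_RGB2HSV)
    m=(np.hypot(X[...,0]-.4525,X[...,1]+.356)<.1)&(X[...,2]>.068)&(X[...,2]<.085)&(hsv[...,2]>110)&(hsv[...,1]<90)
    P=X[m][:,:2]*1000
    w,V=np.linalg.eigh(np.cov(P.T));a=V[:,1]*np.sign(V[1,1]);c=P.mean(0);d=(P-c)@a;e=(P-c)@np.array([a[1],-a[0]])
    print(n,len(P),'yaw',np.arctan2(-a[0],a[1]),'ends',d.min(),d.max(),'mid',c+a*(d.min()+d.max())/2)
    for lo in range(-60,60,12):
        k=(d>=lo)&(d<lo+12)
        if k.sum()>2: print(lo,k.sum(),e[k].min().round(1),e[k].max().round(1))
"
```

```text
top 337 yaw -0.5261827256175801 ends -61.232905499460266 56.4565535997232 mid [ 449.22583401 -366.03467842]
-60 29 -12.5 14.3
-48 28 -14.0 14.5
-36 34 -11.6 11.1
-24 39 -11.9 11.5
-12 35 -12.4 11.1
0 38 -11.1 13.1
12 43 -15.6 17.0
24 28 -22.1 22.2
36 30 -21.6 21.3
48 31 -17.7 14.5
side 528 yaw -0.5181610192796888 ends -59.36830377047859 61.255123619926486 mid [ 451.28627904 -366.81004955]
-60 51 -14.2 13.2
-48 42 -16.1 14.3
-36 59 -12.0 11.5
-24 59 -12.3 11.4
-12 57 -12.7 11.5
0 56 -12.2 11.9
12 60 -16.8 16.6
24 45 -22.2 22.5
36 41 -22.8 21.9
48 57 -19.2 17.8
```

Emit:
move_arm(targets=[[[0, 0, -0.02, -0.5, 1.5, 2, 1], [0, 0, 0, 0, 0, 1.5, 1], [0, 0, 0, 0, 0, 0, 1], [0, 0, 0, 0, 0, 0, 1]]])

```text
time: 20.15
tool_pos: [0.4478, -0.3696, 0.1167]
tool_rot: [0.0, 0.867, 0.498, 0.0]
wrist_force: [0.4, -0.4, 0.5]
grip_width: 1.001
```

```bash
python3 -c "
from h import *
goto(.448,-.3705,.070,1.05)"
```

```text
t 20.15 pos [ 0.4478 -0.3696  0.1167] grip 1.001 F [ 0.4 -0.4  0.5]
turn [ 0.001  0.    -0.006] shift cm [-0.06  0.05  4.67]
```

Emit:
move_arm(targets=[[[0, 0, 0, 0, 0, 1.5, 1], [0, 0, 0, 0, 0, 1.5, 1], [0, 0, 0, 0, 0, 1.3, 1], [0, 0, 0, 0, 0, 0.3, 1], [0, 0, 0, 0, 0, 0, 1]]])

```text
time: 20.57
tool_pos: [0.4509, -0.3721, 0.0761]
tool_rot: [0.005, 0.867, 0.498, 0.002]
wrist_force: [-0.2, 0.1, 0.1]
grip_width: 1.001
```

```bash
python3 -c "
from h import *
goto(.448,-.3705,.070,1.05)"
```

```text
t 20.5667 pos [ 0.4509 -0.3721  0.0761] grip 1.001 F [-0.2  0.1  0.1]
turn [ 0.01   0.002 -0.007] shift cm [-0.01 -0.33  0.6 ]
```

Emit:
move_arm(targets=[[[0.008, 0, 0, 0, -0.3, 0.8, 1], [0, 0, 0, 0, 0, 0, 1]]])

```text
time: 20.73
tool_pos: [0.449, -0.3713, 0.0699]
tool_rot: [0.002, 0.867, 0.498, -0.0]
wrist_force: [-0.8, -0.4, -0.2]
grip_width: 0.999
```

```bash
python3 -c "
from h import *
goto(.448,-.3705,.070,1.05)"
```

```text
t 20.7333 pos [ 0.449  -0.3713  0.0699] grip 0.999 F [-0.8 -0.4 -0.2]
turn [ 0.004  0.002 -0.007] shift cm [ 0.01 -0.13 -0.01]
```

Emit:
move_arm(targets=[[[0, 0, 0, 0, 0, 0, 0.6], [0, 0, 0, 0, 0, 0, 0.3], [0, 0, 0, 0, 0, 0, 0.1], [0, 0, 0, 0, 0, 0, 0.1], [0, 0, 0, 0, 0, 0, 0.1], [0, 0, 0, 0, 0, 0, 0.1], [0, 0, 0, 0, 0, 0, 0.1], [0, 0, 0, 0, 0, 0, 0.1], [0, 0, 0, 0, 0, 0, 0.1]]], squeeze=50)

```text
time: 21.48
tool_pos: [0.4507, -0.3726, 0.073]
tool_rot: [0.005, 0.867, 0.498, 0.001]
wrist_force: [0.5, -0.0, -0.1]
grip_width: 0.102
```

```bash
python3 -c "
from h import *
goto(.448,-.3705,.070,1.05)"
```

```text
t 21.4833 pos [ 0.4507 -0.3726  0.073 ] grip 0.102 F [ 0.5 -0.  -0.1]
turn [ 0.009  0.003 -0.007] shift cm [ 0.05 -0.34  0.29]
```

Emit:
move_arm(targets=[[[0, 0, 0, 0, 0, -1, 0.1], [0, 0, 0, 0, 0, -2, 0.1], [0, 0, 0, 0, 0, -2.5, 0.1], [0, 0, 0, 0, 0, -2.5, 0.1], [0, 0, 0, 0, 0, -2.5, 0.1], [0, 0, 0, 0, 0, -1, 0.1]]])

```text
time: 21.98
tool_pos: [0.447, -0.3693, 0.1913]
tool_rot: [-0.0, 0.867, 0.498, -0.001]
wrist_force: [0.1, 0.3, -0.0]
grip_width: 0.097
```

```bash
python3 -c "
from h import *
goto(.623,.0875,.17,1.54)"
```

```text
t 21.9833 pos [ 0.447  -0.3693  0.1913] grip 0.097 F [ 0.1  0.3 -0. ]
turn [-0.001  0.001 -0.497] shift cm [48.33 -7.78  2.07]
```

```bash
python3 -c "
from h import *
s=snap('side');np.savez('side1.npz',X=s['X'],p=s['pixels'])
p=s['pixels'][60:384];save(dict(pixels=s['pixels'][150:384,100:420]),'s5.png',2.4)
X=s['X'];hsv=cv2.cvtColor(s['pixels'],cv2.COLOR_RGB2HSV)
m=(np.hypot(X[...,0]-.4525,X[...,1]+.356)<.1)&(X[...,2]>.05)&(X[...,2]<.085)&(hsv[...,2]>110)&(hsv[...,1]<90)
P=X[m];print(len(P),P.mean(0),P.min(0),P.max(0))
"
```

```text
709 [ 0.45106053 -0.3689096   0.07023525] [ 0.41393038 -0.42087008  0.05002552] [ 0.49194659 -0.31209043  0.07810906]
```

View pics/s5.png

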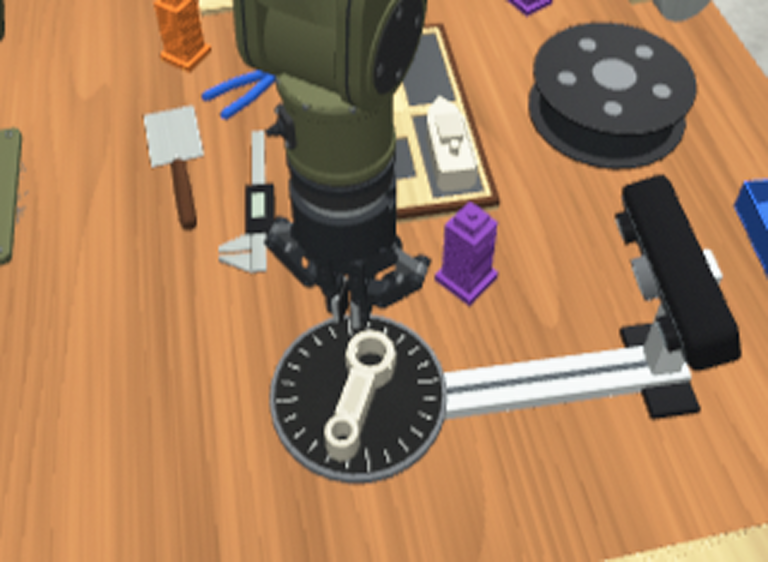

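```bash
python3 -c "
from h import *
s=dict(np.load('side1.npz'));X=s['X']
m=(np.hypot(X[...,0]-.447,X[...,1]+.3693)<.05)&(X[...,2]>.1)&(X[...,2]<.3)
P=X[m];o=np.argsort(P[:,2])
print(P[o[:12]].round(4));print(np.percentile(P[:,2],[1,5,10,30]))
"
```

```text
[[ 0.4397 -0.3737  0.2017]
 [ 0.4456 -0.3636  0.2019]
 [ 0.4339 -0.3729  0.2024]
 [ 0.4465 -0.3806  0.2033]
 [ 0.4522 -0.382   0.2035]
 [ 0.4427 -0.3688  0.2039]
 [ 0.4357 -0.3743  0.204 ]
 [ 0.4485 -0.3589  0.2047]
 [ 0.4458 -0.3633  0.205 ]
 [ 0.4399 -0.3735  0.2051]
 [ 0.4429 -0.368   0.2062]
 [ 0.4482 -0.3828  0.2063]]
[0.20508742 0.21438092 0.22304438 0.25172123]
```

```bash
python3 -c "
from h import *
for i in range(3):
    st=env.get_state();print(st['time'],st['tool_pos'],st['grip_width'],st['qd'].round(3));s=imaging.snapshot('top')
s=snap('side');X=s['X'];c=env.get_state()['tool_pos']
m=(np.hypot(X[...,0]-c[0],X[...,1]-c[1])<.05)&(X[...,2]>.1)&(X[...,2]<.3)
print(np.sort(X[m][:,2])[:8])
"
```

```text
22.0333 [ 0.44771474 -0.36986444  0.19258012] 0.10121739216740265 [-0.     0.017 -0.054 -0.078  0.     0.   ]
22.0833 [ 0.44737109 -0.3696127   0.19052009] 0.10346992424783469 [ 0.001  0.032 -0.067 -0.041 -0.001  0.   ]
22.1333 [ 0.44648613 -0.3688673   0.18855424] 0.09832095649437218 [-0.     0.028 -0.052 -0.016  0.     0.002]
[0.19710237 0.19752005 0.19833394 0.1986358  0.19936763 0.20016752
 0.20033073 0.20035327]
```

```bash
python3 -c "
from h import *
s=imaging.snapshot('side');st=env.get_state();c=st['tool_pos'];print(c)
im=cv2.resize(s['pixels'][200:320,190:310,::-1],None,fx=5,fy=5,interpolation=cv2.INTER_CUBIC)
for dz,col in((0,(0,0,255)),(-.017,(0,255,0)),(.05,(255,0,0))):
    q=s['intrinsics']@(s['R']@(c+[0,0,dz])+s['t']);q=q[:2]/q[2];print(dz,q)
    cv2.circle(im,(int((q[0]-190)*5),int((q[1]-200)*5)),4,col,-1)
cv2.imwrite('pics/s6.png',im)
"
```

```text
[ 0.44498426 -0.36762427  0.18568795]
0 [244.34356794 285.14683867]
-0.017 [244.62483007 289.55732575]
0.05 [243.46407971 271.35553474]
```

View pics/s6.png

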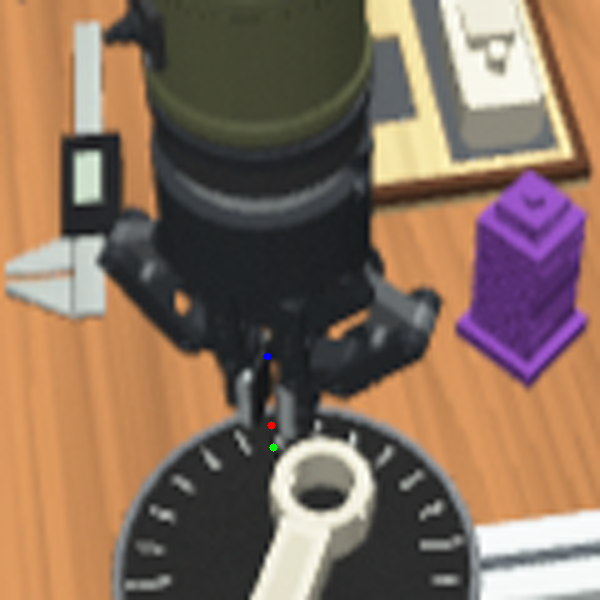

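Emit:
move_arm(targets=[[[0, 0, 0, 0, 0, 0, 0.6], [0, 0, 0, 0, 0, 2, 0.6], [0, 0, 0, 0, 0, 2, 0.6], [0, 0, 0, 0, 0, 2, 0.6], [0, 0, 0, 0, 0, 2, 0.6], [0, 0, 0, 0, 0, 0, 0.6], [0, 0, 0, 0, 0, 0, 0.6]]])

```text
time: 22.87
tool_pos: [0.4405, -0.3642, 0.0964]
tool_rot: [-0.009, 0.867, 0.498, -0.004]
wrist_force: [0.7, 0.1, 1.0]
grip_width: 0.599
```

```bash
python3 -c "
from h import *
goto(.448,-.3705,.08,1.05)
s=snap('side');X=s['X'];c=env.get_state()['tool_pos']
hsv=cv2.cvtColor(s['pixels'],cv2.COLOR_RGB2HSV)
m=(np.hypot(X[...,0]-c[0],X[...,1]-c[1])<.05)&(X[...,2]>.082)&(X[...,2]<.3)&(hsv[...,2]<110)
print(X[m][np.argsort(X[m][:,2])[:8]].round(4))
"
```

```text
t 22.8667 pos [ 0.4405 -0.3642  0.0964] grip 0.599 F [0.7 0.1 1. ]
turn [-0.02  -0.002 -0.007] shift cm [-0.18  1.    1.62]
[[ 0.4152 -0.3561  0.1084]
 [ 0.4211 -0.3473  0.1121]
 [ 0.4244 -0.3414  0.1134]
 [ 0.4179 -0.3548  0.1137]
 [ 0.4182 -0.3524  0.1137]
 [ 0.4087 -0.3578  0.114 ]
 [ 0.4632 -0.3908  0.1144]
 [ 0.4682 -0.3874  0.1149]]
```

Emit:
move_arm(targets=[[[-0.02, 0, 0, -0.1, 0.9, 0.8, 0.6], [0, 0, 0, 0, 0, 1.2, 0.6], [0, 0, 0, 0, 0, 1.2, 0.6], [0, 0, 0, 0, 0, 0.5, 0.6], [0, 0, 0, 0, 0, 0, 0.6]]])

```text
time: 23.33
tool_pos: [0.4507, -0.3718, 0.0632]
tool_rot: [0.003, 0.867, 0.498, 0.002]
wrist_force: [-0.2, -0.1, 0.6]
grip_width: 0.598
```

```bash
python3 -c "
from h import *
goto(.448,-.3705,.055,1.05)
s=snap('side');X=s['X'];c=env.get_state()['tool_pos']
hsv=cv2.cvtColor(s['pixels'],cv2.COLOR_RGB2HSV)
m=(np.hypot(X[...,0]-c[0],X[...,1]-c[1])<.05)&(X[...,2]>.052)&(X[...,2]<.3)&(hsv[...,2]<110)
print(X[m][np.argsort(X[m][:,2])[:8]].round(4));goto(.448,-.3705,.055,1.05)
im=cv2.resize(s['pixels'][220:320,190:310,::-1],None,fx=6,fy=6,interpolation=cv2.INTER_CUBIC)
q=s['intrinsics']@(s['R']@c+s['t']);q=q[:2]/q[2]
cv2.circle(im,(int((q[0]-190)*6),int((q[1]-220)*6)),4,(0,0,255),-1)
cv2.imwrite('pics/s7.png',im)
"
```

```text
t 23.3333 pos [ 0.4507 -0.3718  0.0632] grip 0.598 F [-0.2 -0.1  0.6]
turn [ 0.007 -0.001 -0.007] shift cm [-0.02 -0.3   0.82]
[[ 0.4399 -0.4146  0.0521]
 [ 0.4369 -0.4186  0.0523]
 [ 0.4585 -0.3766  0.0525]
 [ 0.4549 -0.3833  0.0529]
 [ 0.4655 -0.3644  0.0543]
 [ 0.446  -0.3328  0.0549]
 [ 0.4435 -0.4077  0.0552]
 [ 0.4481 -0.3957  0.0571]]
t 23.3833 pos [ 0.4509 -0.372   0.0637] grip 0.597 F [ 1.1 -0.   0.9]
turn [ 0.008 -0.    -0.007] shift cm [-0.01 -0.34  0.87]
```

View pics/s7.png

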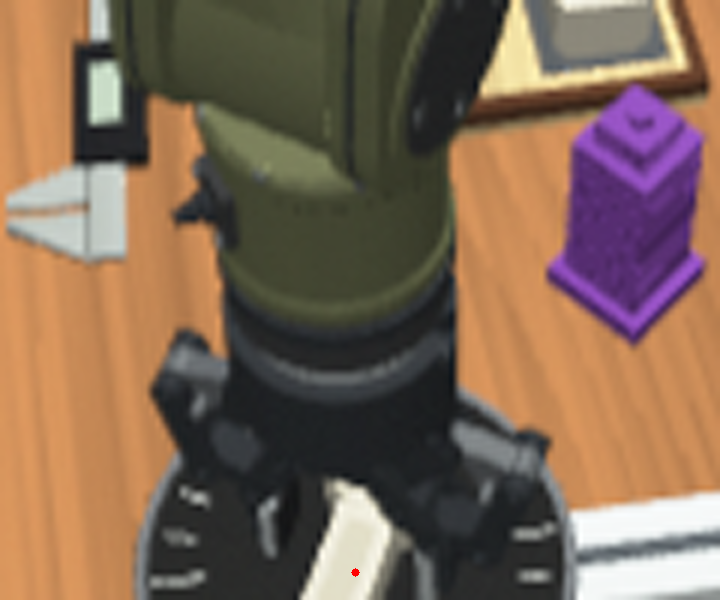

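Emit:
move_arm(targets=[[[0.006, 0, 0, 0, -0.3, 0.8, 0.5], [0, 0, 0, 0, 0, 0.1, 0.4], [0, 0, 0, 0, 0, 0.1, 0.3]]], squeeze=50)

```text
time: 23.63
tool_pos: [0.4496, -0.3716, 0.0557]
tool_rot: [0.002, 0.867, 0.498, 0.001]
wrist_force: [0.4, -0.2, 0.0]
grip_width: 0.299
```

Emit:
move_arm(targets=[[[0, 0, 0, 0, 0, 0.1, 0.1], [0, 0, 0, 0, 0, 0.1, 0.1], [0, 0, 0, 0, 0, 0, 0.1], [0, 0, 0, 0, 0, 0, 0.1], [0, 0, 0, 0, 0, 0, 0.1]]])

```text
time: 24.05
tool_pos: [0.4496, -0.3717, 0.0562]
tool_rot: [0.003, 0.867, 0.498, 0.001]
wrist_force: [-0.0, -0.2, -2.1]
grip_width: 0.263
```

Gripped (0.263 fits the 24 mm shank).

Emit:
move_arm(targets=[[[0, 0, 0, 0, 0, -1, 0.1], [0, 0, 0, 0, 0, -2, 0.1], [0, 0, 0, 0, 0, -2.5, 0.1], [0, 0, 0, 0, 0, -2.5, 0.1], [0, 0, 0, 0, 0, -1.5, 0.1], [0, 0, 0, 0, 0, 0, 0.1]]])

```text
time: 24.55
tool_pos: [0.4472, -0.3697, 0.1548]
tool_rot: [-0.0, 0.867, 0.498, 0.0]
wrist_force: [0.5, -0.4, -0.9]
grip_width: 0.265
```

```bash
python3 -c "
from h import *
goto(.623,.0875,.15,1.54)"
```

```text
t 24.55 pos [ 0.4472 -0.3697  0.1548] grip 0.265 F [ 0.5 -0.4 -0.9]
turn [ 0.    -0.001 -0.496] shift cm [48.36 -7.81  0.51]
```

Emit:
move_arm(targets=[[[0, 0, -0.12, 0, 0, -0.3, 0.1], [0, 0, -0.12, 0, 0, -0.3, 0.1], [0, 0, -0.12, 0, 0, -0.3, 0.1], [0, 0, -0.12, 0, 0, 0, 0.1], [0, 0, 0, 1.5, 0.5, 0, 0.1], [0, 0, 0, 2.9, 1, 0, 0.1], [0, 0, 0, 2.9, 1, 0, 0.1], [0, 0, 0, 2.9, 1, 0, 0.1], [0, 0, 0, 2.9, 1, 0, 0.1], [0, 0, 0, 2.9, 1, 0, 0.1]]])

```text
time: 25.38
tool_pos: [0.5055, -0.2119, 0.1601]
tool_rot: [0.0, 0.72, 0.694, -0.002]
wrist_force: [0.1, -0.5, -1.7]
grip_width: 0.262
```

Emit:
move_arm(targets=[[[0, 0, 0, 2.9, 1, 0, 0.1], [0, 0, 0, 2.9, 1, 0, 0.1], [0, 0, 0, 2.9, 1, 0, 0.1], [0, 0, 0, 2.9, 1, 0, 0.1], [0, 0, 0, 2.9, 1, 0, 0.1], [0, 0, 0, 2.9, 1, 0, 0.1], [0, 0, 0, 1.5, 0.6, 0, 0.1], [0, 0, 0, 0, 0, 0, 0.1]]])

```text
time: 26.05
tool_pos: [0.579, -0.0095, 0.1533]
tool_rot: [-0.004, 0.718, 0.696, -0.003]
wrist_force: [-0.8, 0.3, -1.0]
grip_width: 0.262
```

```bash
python3 -c "
from h import *
goto(.623,.0875,.15,1.54)"
```

```text
t 26.05 pos [ 0.579  -0.0095  0.1533] grip 0.262 F [-0.8  0.3 -1. ]
turn [-0.009 -0.001  0.   ] shift cm [9.83 4.1  0.3 ]
```

Emit:
move_arm(targets=[[[-0.005, 0, 0, 2.2, 0.9, 0, 0.1], [0, 0, 0, 2.6, 1.1, 0, 0.1], [0, 0, 0, 2.6, 1.1, 0, 0.1], [0, 0, 0, 2, 0.8, 0, 0.1], [0, 0, 0, 0.5, 0.2, 0, 0.1], [0, 0, 0, 0, 0, 0, 0.1], [0, 0, 0, 0, 0, 0, 0.1]]])

```text
time: 26.63
tool_pos: [0.6204, 0.0885, 0.1472]
tool_rot: [-0.003, 0.718, 0.696, -0.006]
wrist_force: [-0.3, -0.4, -2.1]
grip_width: 0.261
```

```bash
python3 -c "
from h import *
goto(.623,.0875,.05,1.54)"
```

```text
t 26.6333 pos [0.6204 0.0885 0.1472] grip 0.261 F [-0.3 -0.4 -2.1]
turn [-0.013  0.004 -0.001] shift cm [-0.05  0.39  9.72]
```

Emit:
move_arm(targets=[[[-0.01, 0.004, 0, 0, 0.3, 1.5, 0.1], [0, 0, 0, 0, 0, 2.5, 0.1], [0, 0, 0, 0, 0, 2.5, 0.1], [0, 0, 0, 0, 0, 2, 0.1], [0, 0, 0, 0, 0, 1, 0.1], [0, 0, 0, 0, 0, 0, 0.1], [0, 0, 0, 0, 0, 0, 0.1]]])

```text
time: 27.22
tool_pos: [0.6199, 0.0774, 0.0503]
tool_rot: [0.0, 0.722, 0.692, -0.003]
wrist_force: [1.4, 0.5, -0.7]
grip_width: 0.262
```

```bash
python3 -c "
from h import *
goto(.623,.0875,.026,1.54)
s=snap('side');X=s['X'];hsv=cv2.cvtColor(s['pixels'],cv2.COLOR_RGB2HSV)
m=(abs(X[...,0]-.623)<.04)&(abs(X[...,1]-.09)<.07)&(X[...,2]>.025)&(X[...,2]<.09)&(hsv[...,2]>120)&(hsv[...,1]<60)
P=X[m];print(len(P),P.min(0).round(3),P.max(0).round(3),np.percentile(P[:,2],[5,50,80,95]).round(4))
save(dict(pixels=s['pixels'][120:270,190:340]),'s8.png',4)
"
```

```text
t 27.2167 pos [0.6199 0.0774 0.0503] grip 0.262 F [ 1.4  0.5 -0.7]
turn [-0.004  0.004 -0.012] shift cm [1.04 0.27 2.43]
199 [0.6   0.021 0.043] [0.64  0.135 0.09 ] [0.0491 0.0675 0.0694 0.0717]
```

View pics/s8.png

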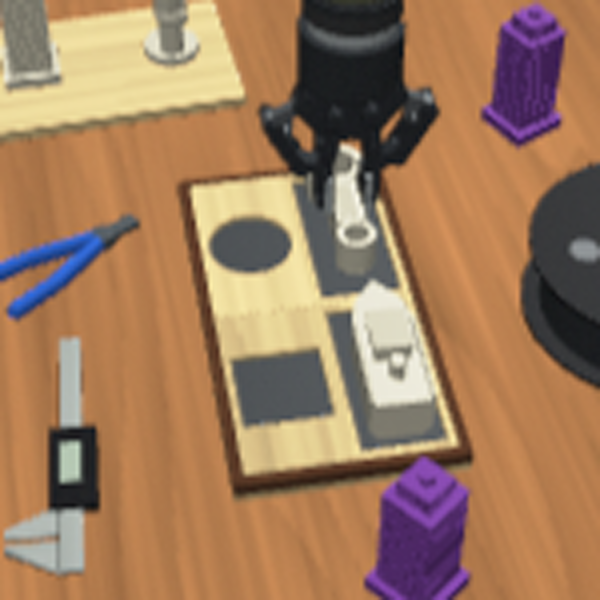

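The rod is over its nest, level, needs about 1 cm along +y.

Emit:
move_arm(targets=[[[-0.004, 0.004, -0.01, 0.9, 0.3, 0.2, 0.1], [0, 0, 0, 0.1, 0, 0, 0.1], [0, 0, 0, 0, 0, 0, 0.1]]])

```text
time: 27.52
tool_pos: [0.6262, 0.0876, 0.0519]
tool_rot: [0.002, 0.719, 0.695, 0.003]
wrist_force: [-0.8, -0.2, -1.6]
grip_width: 0.259
```

```bash
python3 -c "
from h import *
goto(.623,.0875,.026,1.54)"
```

```text
t 27.5167 pos [0.6262 0.0876 0.0519] grip 0.259 F [-0.8 -0.2 -1.6]
turn [ 0.007 -0.001 -0.002] shift cm [-0.02 -0.34  2.59]
```

Emit:
move_arm(targets=[[[0.005, 0, 0, 0, -0.25, 0.8, 0.1], [0, 0, 0, 0, 0, 1, 0.1], [0, 0, 0, 0, 0, 0.5, 0.1], [0, 0, 0, 0, 0, 0, 0.1]]])

```text
time: 27.85
tool_pos: [0.626, 0.0891, 0.0293]
tool_rot: [0.002, 0.718, 0.696, 0.003]
wrist_force: [0.6, -0.5, -2.1]
grip_width: 0.264
```

```bash
python3 -c "
from h import *
goto(.623,.0875,.025,1.54)"
```

```text
t 27.85 pos [0.626  0.0891 0.0293] grip 0.264 F [ 0.6 -0.5 -2.1]
turn [ 0.007 -0.002 -0.   ] shift cm [-0.17 -0.3   0.43]
```

Emit:
move_arm(targets=[[[0.005, 0, 0, -0.1, -0.25, 0.4, 0.1], [0, 0, 0, 0, 0, 0.1, 0.1]]])

```text
time: 28.02
tool_pos: [0.6228, 0.088, 0.0237]
tool_rot: [-0.0, 0.718, 0.696, 0.001]
wrist_force: [-3.6, -0.7, 5.8]
grip_width: 0.262
```

Emit:
move_arm(targets=[[[0, 0, 0, 0, 0, 0.2, 0.1], [0, 0, 0, 0, 0, 0.1, 0.1]]])

```text
time: 28.18
tool_pos: [0.6229, 0.088, 0.0237]
tool_rot: [-0.0, 0.718, 0.696, 0.001]
wrist_force: [-0.7, -0.7, -0.0]
grip_width: 0.262
```

```bash
python3 -c "
from h import *
goto(.623,.0875,.025,1.54)"
```

```text
t 28.1833 pos [0.6229 0.088  0.0237] grip 0.262 F [-0.7 -0.7 -0. ]
turn [ 0.001 -0.002 -0.   ] shift cm [-0.05  0.01 -0.13]
```

Emit:
move_arm(targets=[[[0, 0, 0, 0, 0, 0, 0.4], [0, 0, 0, 0, 0, 0, 0.5], [0, 0, 0, 0, 0, 0, 0.6], [0, 0, 0, 0, 0, -1, 0.6], [0, 0, 0, 0, 0, -2, 0.6], [0, 0, 0, 0, 0, -3, 0.6], [0, 0, 0, 0, 0, -3, 1], [0, 0, 0, 0, 0, -2, 1], [0, 0, 0, 0, 0, 0, 1]]])

```text
time: 28.93
tool_pos: [0.6212, 0.0873, 0.1386]
tool_rot: [-0.001, 0.718, 0.696, -0.001]
wrist_force: [1.3, 0.7, 0.3]
grip_width: 0.988
```

```bash
python3 -c "
from h import *
goto(.6175,-.058,.13,1.52)
for n in ('side','top'):
    s=snap(n);X=s['X'];hsv=cv2.cvtColor(s['pixels'],cv2.COLOR_RGB2HSV)
    m=(abs(X[...,0]-.623)<.04)&(abs(X[...,1]-.09)<.075)&(X[...,2]>.032)&(X[...,2]<.06)&(hsv[...,2]>120)&(hsv[...,1]<60)
    P=X[m];print(n,len(P),P.min(0).round(3),P.max(0).round(3),np.percentile(P[:,2],[5,50,80,95]).round(4))
    if len(P)>20:
        for lo in(.02,.06,.1,.14):
            q=P[(P[:,1]>lo)&(P[:,1]<lo+.04)];print(lo,len(q),np.median(q,0).round(4) if len(q) else '')
"
```

```text
t 28.9333 pos [0.6212 0.0873 0.1386] grip 0.988 F [1.3 0.7 0.3]
turn [-0.003 -0.001  0.019] shift cm [-14.53   0.09   0.84]
side 212 [0.603 0.032 0.032] [0.645 0.152 0.048] [0.0347 0.0414 0.0434 0.0447]
0.02 53 [0.6231 0.046  0.0408]
0.06 65 [0.6219 0.0788 0.0425]
0.1 66 [0.6207 0.1155 0.0411]
0.14 28 [0.6258 0.1438 0.0398]Traceback (most recent call last):
  File "<string>", line 7, in <module>
    P=X[m];print(n,len(P),P.min(0).round(3),P.max(0).round(3),np.percentile(P[:,2],[5,50,80,95]).round(4))
                          ~~~~~^^^
    return umr_minimum(a, axis, None, out, keepdims, initial, where)
ValueError: zero-size array to reduction operation minimum which has no identity
```

Rod is in: top at 0.042, y 0.032–0.152 (centre 0.092). Next, the boat.

Emit:
move_arm(targets=[[[0, 0, 0.01, -1.5, 0, 0, 1], [0, 0, 0.01, -3, 0, 0, 1], [0, 0, 0, -3, 0, 0, 1], [0, 0, 0, -3, 0, 0, 1], [0, 0, 0, -2.5, 0, 0, 1], [0, 0, 0, -1, 0, 0, 1], [0, 0, 0, 0, 0, 0, 1], [0, 0, 0, 0, 0, 0, 1]]])

```text
time: 29.7
tool_pos: [0.6037, -0.0617, 0.1225]
tool_rot: [-0.01, 0.726, 0.688, -0.01]
wrist_force: [0.5, -0.1, 0.7]
grip_width: 1.0
```

```bash
python3 -c "
from h import *
goto(.6175,-.058,.09,1.52)"
```

```text
t 29.7 pos [ 0.6037 -0.0617  0.1225] grip 1.0 F [ 0.5 -0.1  0.7]
turn [-0.028  0.001 -0.003] shift cm [0.45 1.45 3.21]
```

Emit:
move_arm(targets=[[[-0.028, 0, 0, 0.3, 1.3, 0.5, 1], [0, 0, 0, 0, 0, 1, 1], [0, 0, 0, 0, 0, 1, 1], [0, 0, 0, 0, 0, 0, 1], [0, 0, 0, 0, 0, 0, 1]]])

```text
time: 30.12
tool_pos: [0.6143, -0.0547, 0.0927]
tool_rot: [-0.003, 0.724, 0.69, -0.002]
wrist_force: [-0.3, 0.4, 0.8]
grip_width: 1.0
```

```bash
python3 -c "
from h import *
goto(.6175,-.058,.038,1.52)"
```

```text
t 30.1167 pos [ 0.6143 -0.0547  0.0927] grip 1.0 F [-0.3  0.4  0.8]
turn [-0.006 -0.001  0.002] shift cm [-0.32  0.37  5.47]
```

Emit:
move_arm(targets=[[[-0.005, 0, 0, -0.3, 0.3, 1.2, 1], [0, 0, 0, 0, 0, 1.6, 1], [0, 0, 0, 0, 0, 1.5, 1], [0, 0, 0, 0, 0, 0.8, 1], [0, 0, 0, 0, 0, 0, 1], [0, 0, 0, 0, 0, 0, 1]]])

```text
time: 30.62
tool_pos: [0.617, -0.0533, 0.0411]
tool_rot: [-0.001, 0.722, 0.692, -0.0]
wrist_force: [-0.3, 0.5, 0.5]
grip_width: 1.001
```

```bash
python3 -c "
from h import *
goto(.6175,-.058,.038,1.52)"
```

```text
t 30.6167 pos [ 0.617  -0.0533  0.0411] grip 1.001 F [-0.3  0.5  0.5]
turn [-0.002 -0.002  0.008] shift cm [-0.46  0.07  0.31]
```

Emit:
move_arm(targets=[[[0, 0, 0.006, -0.4, 0.05, 0.4, 0.8], [0, 0, 0, 0, 0, 0.1, 0.65], [0, 0, 0, 0, 0, 0.1, 0.4], [0, 0, 0, 0, 0, 0.1, 0.3], [0, 0, 0, 0, 0, 0, 0.3], [0, 0, 0, 0, 0, 0, 0.3], [0, 0, 0, 0, 0, 0, 0.3]]], squeeze=40)

```text
time: 31.2
tool_pos: [0.6192, -0.0578, 0.0376]
tool_rot: [0.0, 0.724, 0.689, 0.001]
wrist_force: [0.2, 0.9, -1.5]
grip_width: 0.518
```

Emit:
move_arm(targets=[[[0, 0, 0, 0, 0, -1, 0.3], [0, 0, 0, 0, 0, -2, 0.3], [0, 0, 0, 0, 0, -2.5, 0.3], [0, 0, 0, 0, 0, -2.5, 0.3], [0, 0, 0, 0, 0, -2.5, 0.3], [0, 0, 0, 0, 0, -2.5, 0.3], [0, 0, 0, 0, 0, -1, 0.3]]])

```text
time: 31.78
tool_pos: [0.6144, -0.0577, 0.1815]
tool_rot: [-0.004, 0.724, 0.689, -0.002]
wrist_force: [0.5, -0.4, -1.1]
grip_width: 0.513
```

```bash
python3 -c "
from h import *
goto(.4525,-.356,.17,1.52)"
```

```text
t 31.7833 pos [ 0.6144 -0.0577  0.1815] grip 0.513 F [ 0.5 -0.4 -1.1]
turn [-0.01  -0.002  0.001] shift cm [-30.6  -14.68   1.22]
```

Emit:
move_arm(targets=[[[0, 0, 0, -1.2, -0.6, 0, 0.3], [0, 0, 0, -2.6, -1.2, 0, 0.3], [0, 0, 0, -2.6, -1.2, 0, 0.3], [0, 0, 0, -2.6, -1.2, 0, 0.3], [0, 0, 0, -2.6, -1.2, 0, 0.3], [0, 0, 0, -2.6, -1.2, 0, 0.3], [0, 0, 0, -2.6, -1.2, 0, 0.3], [0, 0, 0, -2.6, -1.2, 0, 0.3], [0, 0, 0, -2.6, -1.2, 0, 0.3], [0, 0, 0, -2.6, -1.2, 0, 0.3]]])

```text
time: 32.62
tool_pos: [0.4815, -0.3065, 0.1837]
tool_rot: [-0.003, 0.721, 0.693, -0.001]
wrist_force: [0.8, -0.8, -1.8]
grip_width: 0.513
```

```bash
python3 -c "
from h import *
goto(.4525,-.356,.15,1.52)"
```

```text
t 32.6167 pos [ 0.4815 -0.3065  0.1837] grip 0.513 F [ 0.8 -0.8 -1.8]
turn [-0.006 -0.003  0.011] shift cm [-5.07 -2.69  3.37]
```

Emit:
move_arm(targets=[[[-0.005, 0, 0.01, -2, -1.1, 0, 0.3], [0, 0, 0, -2, -1, 0.5, 0.3], [0, 0, 0, -0.8, -0.5, 1, 0.3], [0, 0, 0, 0, 0, 1, 0.3], [0, 0, 0, 0, 0, 1, 0.3], [0, 0, 0, 0, 0, 1, 0.3], [0, 0, 0, 0, 0, 1, 0.3], [0, 0, 0, 0, 0, 0, 0.3]]])

```text
time: 33.28
tool_pos: [0.4383, -0.3613, 0.1215]
tool_rot: [-0.005, 0.729, 0.684, -0.002]
wrist_force: [-1.0, -0.4, -2.3]
grip_width: 0.515
```

```bash
python3 -c "
from h import *
goto(.4525,-.356,.095,1.52)"
```

```text
t 33.2833 pos [ 0.4383 -0.3613  0.1215] grip 0.515 F [-1.  -0.4 -2.3]
turn [-0.01  -0.004 -0.013] shift cm [0.61 1.41 2.64]
```

Emit:
move_arm(targets=[[[-0.008, -0.004, -0.01, 0.5, 1.2, 0.6, 0.3], [0, 0, 0, 0, 0, 1, 0.3], [0, 0, 0, 0, 0, 0.8, 0.3], [0, 0, 0, 0, 0, 0, 0.3], [0, 0, 0, 0, 0, 0, 0.3]]])

```text
time: 33.7
tool_pos: [0.45, -0.355, 0.0941]
tool_rot: [-0.002, 0.725, 0.689, -0.001]
wrist_force: [-0.0, 0.4, -1.1]
grip_width: 0.515
```

```bash
python3 -c "
from h import *
goto(.4525,-.356,.071,1.52)
save(snap('side'),'s9.png',1.5)"
```

```text
t 33.7 pos [ 0.45   -0.355   0.0941] grip 0.515 F [-0.   0.4 -1.1]
turn [-0.004 -0.002 -0.001] shift cm [-0.09  0.27  2.31]
```

View pics/s9.png

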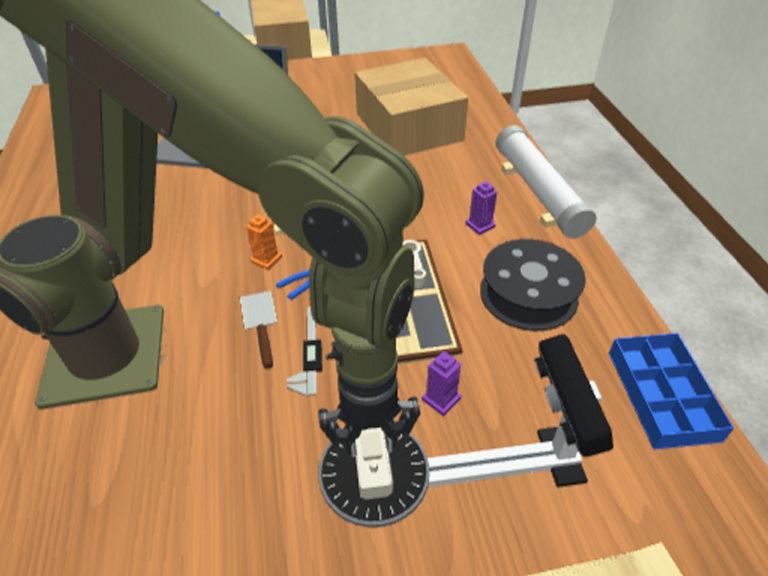

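The boat is held upright and roughly central over the turntable (374,465). Lowering.

Emit:
move_arm(targets=[[[-0.003, 0, 0, 0, 0.25, 0.8, 0.3], [0, 0, 0, 0, 0, 0.8, 0.3], [0, 0, 0, 0, 0, 0.4, 0.3], [0, 0, 0, 0, 0, 0, 0.3]]])

```text
time: 34.08
tool_pos: [0.4535, -0.3559, 0.0734]
tool_rot: [0.0, 0.725, 0.689, 0.001]
wrist_force: [1.3, -0.5, -1.2]
grip_width: 0.513
```

```bash
python3 -c "
from h import *
goto(.4525,-.356,.0696,1.52)"
```

```text
t 34.0833 pos [ 0.4535 -0.3559  0.0734] grip 0.513 F [ 1.3 -0.5 -1.2]
turn [ 0.001 -0.001 -0.001] shift cm [-0.02 -0.1   0.38]
```

Emit:
move_arm(targets=[[[0, 0, 0, 0, -0.1, 0.4, 0.3], [0, 0, 0, 0, 0, 0.2, 0.3]]])

```text
time: 34.25
tool_pos: [0.4529, -0.3562, 0.0688]
tool_rot: [0.001, 0.725, 0.689, 0.001]
wrist_force: [-5.5, 4.3, 20.7]
grip_width: 0.515
```

Emit:
move_arm(targets=[[[0, 0, 0, 0, 0, 0.2, 0.3], [0, 0, 0, 0, 0, 0.1, 0.3]]])

```text
time: 34.42
tool_pos: [0.4528, -0.3562, 0.069]
tool_rot: [0.002, 0.725, 0.689, 0.001]
wrist_force: [-1.0, -0.4, -1.0]
grip_width: 0.517
```

Contact made; release and check.

Emit:
move_arm(targets=[[[0, 0, 0, 0, 0, 0, 0.7], [0, 0, 0, 0, 0, 0, 0.9], [0, 0, 0, 0, 0, 0, 1], [0, 0, 0, 0, 0, 0, 1], [0, 0, 0, 0, 0, -1, 1], [0, 0, 0, 0, 0, -2.5, 1], [0, 0, 0, 0, 0, -4, 1], [0, 0, 0, 0, 0, -4, 1], [0, 0, 0, 0, 0, -4, 1], [0, 0, 0, 0, 0, -2, 1]]])

```text
time: 35.25
tool_pos: [0.4481, -0.3534, 0.2468]
tool_rot: [-0.005, 0.725, 0.688, -0.0]
wrist_force: [0.9, -0.7, 0.2]
grip_width: 1.002
```

```bash
cat > boat.py <<'E'
from h import *
for n in('side','top'):
    s=snap(n);X=s['X'];hsv=cv2.cvtColor(s['pixels'],cv2.COLOR_RGB2HSV)
    m=(np.hypot(X[...,0]-.4525,X[...,1]+.356)<.08)&(X[...,2]>.075)&(X[...,2]<.11)&(hsv[...,2]>110)&(hsv[...,1]<90)
    P=X[m]
    if len(P)<20: continue
    r=cv2.minAreaRect((P[:,:2]*1000).astype(np.float32));print(n,len(P),r,np.percentile(P[:,2],[5,30,50,98]).round(4))
E
python3 boat.py; python3 -c "
from h import *
goto(.4025,.3585,.24,3.112)"; python3 chk.py .40 .358; python3 chk.py .522 .361
```

```text
side 960 ((452.7216796875, -356.93499755859375), (120.25532531738281, 45.915348052978516), 86.35334014892578) [0.0816 0.0841 0.0853 0.1021]
top 637 ((451.68426513671875, -357.38507080078125), (118.37940216064453, 45.464569091796875), 86.05859375) [0.0822 0.0849 0.087  0.1041]
t 35.35 pos [ 0.4493 -0.3543  0.2471] grip 1.002 F [-0.1  0.4  0. ]
turn [ 0.    -0.006 -1.594] shift cm [70.94 -8.4   1.02]
0.02 39 [0.3867 0.3465 0.0264] [0.025 0.054 0.019]
0.04 20 [0.3866 0.3423 0.0503] [0.013 0.012 0.019]
0.06 16 [0.3874 0.3415 0.0708] [0.011 0.007 0.019]
0.08 17 [0.3878 0.3439 0.0899] [0.011 0.007 0.018]
0.1 28 [0.3883 0.3489 0.1101] [0.014 0.039 0.018]
0.12 17 [0.3912 0.3562 0.125 ] [0.009 0.029 0.008]
top 0.12852626039678455Traceback (most recent call last):
  File "chk.py", line 10, in <module>
    print("top",np.percentile(P[:,2],99))
                ~~~~~~~~~~~~~^^^^^^^^^^^
    return _quantile_unchecked(
        a, q, axis, out, overwrite_input, method, keepdims, weights)
    return _ureduce(a,
                    func=_quantile_ureduce_func,
    ...<5 lines>...
                    overwrite_input=overwrite_input,
                    method=method)
    r = func(a, **kwargs)
    result = _quantile(arr,
                       quantiles=q,
    ...<2 lines>...
                       out=out,
                       weights=wgt)
    slices_having_nans = np.isnan(arr[-1, ...])
                                  ~~~^^^^^^^^^
IndexError: index -1 is out of bounds for axis 0 with size 0
```

```bash
python3 -c "
from h import *
s=snap('top');X=s['X'];hsv=cv2.cvtColor(s['pixels'],cv2.COLOR_RGB2HSV)
for n,c in(('tower',(.40,.358)),('torso',(.522,.361))):
    for lo,hi in((.04,.135),(.085,.118),(.116,.14)):
        m=(np.hypot(X[...,0]-c[0],X[...,1]-c[1])<.05)&(X[...,2]>lo)&(X[...,2]<hi)&(hsv[...,1]<80)
        P=X[m]
        if len(P)>5:
            r=cv2.minAreaRect((P[:,:2]*1000).astype(np.float32));print(n,lo,len(P),np.round(r[0],1),np.round(r[1],1),round(r[2],1),P.mean(0).round(4))
"
```

```text
tower 0.04 327 [399.3 361. ] [41.5 38.9] 87.5 [0.3986 0.3535 0.1053]
tower 0.085 137 [398.9 361. ] [41.6 37.9] 87.7 [0.3981 0.3533 0.1088]
tower 0.116 129 [397.  362.5] [34.6 30.4] 0.5 [0.3984 0.3601 0.1252]
torso 0.04 210 [524.6 362.9] [38.8 33.5] 84.3 [0.5238 0.3568 0.1023]
torso 0.085 112 [525.5 363.1] [39.3 32.2] 75.8 [0.5229 0.3589 0.1083]
torso 0.116 63 [527.3 361.9] [35.5 18.3] 83.1 [0.5256 0.3597 0.1256]
```

Emit:
move_arm(targets=[[[0, 0, -0.12, 0, 0, 0, 1], [0, 0, -0.12, 0, 0, 0, 1], [0, 0, -0.12, 0, 0, 0, 1], [0, 0, -0.12, 0, 0, 0, 1], [0, 0, -0.12, 0, 0, 0, 1], [0, 0, -0.12, 0, 0, 0, 1], [0, 0, -0.12, 0, 0, 0, 1], [0, 0, -0.12, 0, 0, 0, 1], [0, 0, -0.12, 0, 0, 0, 1], [0, 0, -0.12, 0, 0, 0, 1]]])

```text
time: 36.33
tool_pos: [0.436, -0.3439, 0.2205]
tool_rot: [-0.025, 0.187, 0.982, 0.014]
wrist_force: [0.2, -0.4, -0.8]
grip_width: 1.0
```

Emit:
move_arm(targets=[[[0, 0, -0.12, 0, 0, 0, 1], [0, 0, -0.12, 0, 0, 0, 1], [0, 0, -0.12, 0, 0, 0, 1], [0, 0, 0, 0, 3, 0, 1], [0, 0, 0, 0, 3, 0, 1], [0, 0, 0, 0, 3, 0, 1], [0, 0, 0, 0, 3, 0, 1], [0, 0, 0, 0, 3, 0, 1], [0, 0, 0, 0, 3, 0, 1], [0, 0, 0, 0, 3, 0, 1]]])

```text
time: 37.17
tool_pos: [0.4238, -0.125, 0.2091]
tool_rot: [-0.04, 0.004, 0.999, 0.028]
wrist_force: [1.0, 0.5, 0.2]
grip_width: 0.999
```

```bash
python3 -c "
from h import *
goto(.4025,.3585,.24,3.112)"
```

```text
t 37.1667 pos [ 0.4238 -0.125   0.2091] grip 0.999 F [1.  0.5 0.2]
turn [ 0.055 -0.08   0.023] shift cm [ 2.6  48.42 -0.2 ]
```

Emit:
move_arm(targets=[[[0.025, -0.04, 0.01, 0.15, 2.5, -0.6, 1], [0.025, -0.03, 0.01, 0.15, 3, -0.6, 1], [0, 0, 0, 0.15, 3, -0.6, 1], [0, 0, 0, 0.15, 3, -0.6, 1], [0, 0, 0, 0.15, 3, 0, 1], [0, 0, 0, 0.15, 3, 0, 1], [0, 0, 0, 0.15, 3, 0, 1], [0, 0, 0, 0.15, 3, 0, 1], [0, 0, 0, 0.15, 3, 0, 1], [0, 0, 0, 0.15, 3, 0, 1]]])

```text
time: 38.0
tool_pos: [0.4002, 0.1827, 0.221]
tool_rot: [-0.021, 0.015, 1.0, 0.0]
wrist_force: [0.6, 0.7, 0.2]
grip_width: 1.003
```

```bash
python3 -c "
from h import *
goto(.399,.3605,.22,3.112)"
```

```text
t 38.0 pos [0.4002 0.1827 0.221 ] grip 1.003 F [0.6 0.7 0.2]
turn [-0.    -0.042 -0.   ] shift cm [ 0.65 17.77  0.13]
```

Emit:
move_arm(targets=[[[0, -0.04, 0, 0, 3, 0, 1], [0, 0, 0, 0, 3, 0, 1], [0, 0, 0, 0, 3, 0, 1], [0, 0, 0, 0, 3, 0, 1], [0, 0, 0, 0, 2.5, 0, 1], [0, 0, 0, 0, 1, 0, 1], [0, 0, 0, 0, 0, 0, 1], [0, 0, 0, 0, 0, 0, 1]]])

```text
time: 38.67
tool_pos: [0.3939, 0.3448, 0.2051]
tool_rot: [-0.012, 0.01, 1.0, -0.009]
wrist_force: [-0.3, 0.0, 0.2]
grip_width: 1.002
```

```bash
python3 -c "
from h import *
goto(.399,.3605,.22,3.112)"
```

```text
t 38.6667 pos [0.3939 0.3448 0.2051] grip 1.002 F [-0.3  0.   0.2]
turn [-0.017 -0.023  0.009] shift cm [-0.44  1.55 -1.52]
```

Emit:
move_arm(targets=[[[-0.015, -0.02, 0.01, -0.4, 1.4, 0, 1], [0, 0, 0, 0, 0, 0, 1], [0, 0, 0, 0, 0, 1.5, 1], [0, 0, 0, 0, 0, 2, 1], [0, 0, 0, 0, 0, 0, 1], [0, 0, 0, 0, 0, 0, 1]]])

```text
time: 39.17
tool_pos: [0.3965, 0.3479, 0.1674]
tool_rot: [-0.004, 0.019, 1.0, -0.006]
wrist_force: [0.7, -0.4, -0.3]
grip_width: 0.997
```

```bash
python3 -c "
from h import *
goto(.399,.3605,.095,3.112)"
```

```text
t 39.1667 pos [0.3965 0.3479 0.1674] grip 0.997 F [ 0.7 -0.4 -0.3]
turn [-0.012 -0.008 -0.008] shift cm [-0.26  1.36  7.23]
```

Emit:
move_arm(targets=[[[-0.01, -0.008, -0.006, -0.2, 1.2, 1, 1], [0, 0, 0, 0, 0.2, 1.5, 1], [0, 0, 0, 0, 0, 1.5, 1], [0, 0, 0, 0, 0, 1.5, 1], [0, 0, 0, 0, 0, 1.2, 1], [0, 0, 0, 0, 0, 0, 1]]])

```text
time: 39.67
tool_pos: [0.402, 0.3573, 0.1049]
tool_rot: [0.002, 0.019, 1.0, -0.0]
wrist_force: [0.6, 0.0, -0.7]
grip_width: 0.993
```

```bash
python3 -c "
from h import *
goto(.399,.3605,.095,3.112)"
```

```text
t 39.6667 pos [0.402  0.3573 0.1049] grip 0.993 F [ 0.6  0.  -0.7]
turn [-0.     0.004 -0.008] shift cm [0.31 0.31 0.99]
```

Emit:
move_arm(targets=[[[0, 0, 0, 0.3, 0.25, 1.1, 1], [0, 0, 0, 0, 0, 0.1, 0.7], [0, 0, 0, 0, 0, 0.1, 0.3], [0, 0, 0, 0, 0, 0, 0.3], [0, 0, 0, 0, 0, 0, 0.3], [0, 0, 0, 0, 0, 0, 0.3], [0, 0, 0, 0, 0, 0, 0.3]]], squeeze=40)

```text
time: 40.25
tool_pos: [0.4025, 0.3593, 0.0986]
tool_rot: [0.005, 0.02, 1.0, 0.002]
wrist_force: [-0.3, 0.3, -2.3]
grip_width: 0.426
```

Emit:
move_arm(targets=[[[0, 0, 0, 0, 0, -1, 0.2], [0, 0, 0, 0, 0, -2, 0.2], [0, 0, 0, 0, 0, -2, 0.2], [0, 0, 0, 0, 0, -2, 0.2], [0, 0, 0, 0, 0, 0, 0.2]]])

```text
time: 40.67
tool_pos: [0.3997, 0.3568, 0.1713]
tool_rot: [0.002, 0.02, 1.0, -0.001]
wrist_force: [1.1, 0.8, -2.5]
grip_width: 0.427
```

```bash
python3 -c "
from h import *
goto(.545,-.0547,.165,3.112)"
```

```text
t 40.6667 pos [0.3997 0.3568 0.1713] grip 0.427 F [ 1.1  0.8 -2.5]
turn [-0.002  0.005 -0.011] shift cm [-16.17 -40.54   0.79]
```

Emit:
move_arm(targets=[[[0, 0, 0, 0, -1.5, 0, 0.2], [0, 0, 0, -0.6, -2.8, 0, 0.2], [0, 0, 0, -1, -2.8, 0, 0.2], [0, 0, 0, -1.1, -2.8, 0, 0.2], [0, 0, 0, -1.1, -2.8, 0, 0.2], [0, 0, 0, -1.1, -2.8, 0, 0.2], [0, 0, 0, -1.1, -2.8, 0, 0.2], [0, 0, 0, -1.1, -2.8, 0, 0.2], [0, 0, 0, -1.1, -2.8, 0, 0.2], [0, 0, 0, -1.1, -2.8, 0, 0.2]]])

```text
time: 41.5
tool_pos: [0.4767, 0.0743, 0.1649]
tool_rot: [-0.003, 0.014, 1.0, -0.003]
wrist_force: [1.2, 0.9, -2.8]
grip_width: 0.423
```

```bash
python3 -c "
from h import *
goto(.5455,-.0547,.165,3.112)"
```

```text
t 41.5 pos [0.4767 0.0743 0.1649] grip 0.423 F [ 1.2  0.9 -2.8]
turn [-0.005 -0.005  0.001] shift cm [ -7.24 -12.71   0.02]
```

Emit:
move_arm(targets=[[[-0.004, -0.004, 0, -1.6, -2.5, 0, 0.2], [0, 0, 0, -1.7, -2.5, 0, 0.2], [0, 0, 0, -1.7, -2.5, 0, 0.2], [0, 0, 0, -1.5, -2.2, 0, 0.2], [0, 0, 0, -0.8, -1, 0, 0.2], [0, 0, 0, 0, 0, 0, 0.2], [0, 0, 0, 0, 0, 0, 0.2], [0, 0, 0, 0, 0, 0, 0.2]]])

```text
time: 42.17
tool_pos: [0.5393, -0.0502, 0.1565]
tool_rot: [-0.009, 0.02, 1.0, -0.002]
wrist_force: [-0.3, -0.1, -2.6]
grip_width: 0.425
```

```bash
python3 -c "
from h import *
goto(.5455,-.0547,.12,3.112)"
```

```text
t 42.1667 pos [ 0.5393 -0.0502  0.1565] grip 0.425 F [-0.3 -0.1 -2.6]
turn [-0.005 -0.017 -0.009] shift cm [-0.7  -0.41  3.64]
```

Emit:
move_arm(targets=[[[-0.004, -0.016, -0.006, -0.6, -0.35, 1, 0.2], [0, 0, 0, 0, 0, 1.5, 0.2], [0, 0, 0, 0, 0, 1, 0.2], [0, 0, 0, 0, 0, 0, 0.2], [0, 0, 0, 0, 0, 0, 0.2]]])

```text
time: 42.58
tool_pos: [0.5401, -0.0477, 0.1201]
tool_rot: [-0.003, 0.012, 1.0, 0.001]
wrist_force: [0.4, -0.4, -2.7]
grip_width: 0.431
```

```bash
python3 -c "
from h import *
goto(.5455,-.0547,.103,3.112)"
```

```text
t 42.5833 pos [ 0.5401 -0.0477  0.1201] grip 0.431 F [ 0.4 -0.4 -2.7]
turn [ 0.002 -0.005  0.005] shift cm [-0.57 -0.69  1.7 ]
```

Emit:
move_arm(targets=[[[0, -0.004, 0.005, -0.5, -0.6, 0.2, 0.2], [0, 0, 0, 0, 0, 0.7, 0.2], [0, 0, 0, 0, 0, 0.5, 0.2], [0, 0, 0, 0, 0, 0, 0.2]]])

```text
time: 42.92
tool_pos: [0.5455, -0.0523, 0.1069]
tool_rot: [0.001, 0.013, 1.0, 0.001]
wrist_force: [-0.8, 0.1, -2.5]
grip_width: 0.424
```

```bash
python3 -c "
from h import *
goto(.5455,-.0547,.099,3.112)"
```

```text
t 42.9167 pos [ 0.5455 -0.0523  0.1069] grip 0.424 F [-0.8  0.1 -2.5]
turn [0.002 0.001 0.003] shift cm [-0.   -0.24  0.79]
```

Emit:
move_arm(targets=[[[0, 0, 0, 0, -0.2, 0.6, 0.2], [0, 0, 0, 0, 0, 0.3, 0.2]]])

```text
time: 43.08
tool_pos: [0.5463, -0.0543, 0.0984]
tool_rot: [0.002, 0.013, 1.0, 0.001]
wrist_force: [-4.3, 2.7, 17.6]
grip_width: 0.424
```

Emit:
move_arm(targets=[[[0, 0, 0, 0, 0, 0.4, 0.2], [0, 0, 0, 0, 0, 0.1, 0.2]]])

```text
time: 43.25
tool_pos: [0.5493, -0.054, 0.0993]
tool_rot: [0.006, 0.013, 1.0, 0.002]
wrist_force: [1.3, -1.0, -2.1]
grip_width: 0.421
```

Emit:
move_arm(targets=[[[0, 0, 0, 0, 0, 0.3, 0.2], [0, 0, 0, 0, 0, 0.1, 0.2]]])

```text
time: 43.42
tool_pos: [0.5521, -0.0539, 0.0987]
tool_rot: [0.009, 0.013, 1.0, 0.002]
wrist_force: [-1.5, 0.2, 3.9]
grip_width: 0.423
```

```bash
python3 -c "
from h import *
goto(.5455,-.0547,.098,3.112)"
```

```text
t 43.4167 pos [ 0.5521 -0.0539  0.0987] grip 0.423 F [-1.5  0.2  3.9]
turn [0.005 0.019 0.003] shift cm [ 0.65 -0.1   0.06]
```

Emit:
move_arm(targets=[[[0.004, 0.018, 0, 0.6, 0, -0.1, 0.2], [0, 0, 0, 0, 0, 0, 0.2]]])

```text
time: 43.58
tool_pos: [0.5455, -0.054, 0.0995]
tool_rot: [-0.0, 0.014, 1.0, 0.0]
wrist_force: [-0.2, -0.0, -2.3]
grip_width: 0.42
```

```bash
python3 -c "
from h import *
goto(.5455,-.0547,.098,3.112)"
```

```text
t 43.5833 pos [ 0.5455 -0.054   0.0995] grip 0.42 F [-0.2 -0.  -2.3]
turn [ 0.    -0.001  0.002] shift cm [-0.   -0.07  0.15]
```

Well placed; lower the last millimetre and release.

Emit:
move_arm(targets=[[[0, 0, 0, 0, 0, 0.25, 0.2], [0, 0, 0, 0, 0, 0, 0.5], [0, 0, 0, 0, 0, 0, 0.8], [0, 0, 0, 0, 0, 0, 1], [0, 0, 0, 0, 0, 0, 1], [0, 0, 0, 0, 0, -1, 1], [0, 0, 0, 0, 0, -2.5, 1], [0, 0, 0, 0, 0, -4, 1], [0, 0, 0, 0, 0, -4, 1], [0, 0, 0, 0, 0, -2, 1]]])

```text
time: 44.42
tool_pos: [0.5408, -0.0534, 0.2316]
tool_rot: [-0.008, 0.014, 1.0, 0.001]
wrist_force: [-0.1, -0.6, -0.7]
grip_width: 0.997
```

Emit:
move_arm(targets=[[[0, 0, 0, 0, 1.5, 0, 1], [0, 0, 0, 0, 3, 0, 1], [0, 0, 0, 0, 3, 0, 1], [0, 0, 0, 0, 3, 0, 1], [0, 0, 0, 0, 3, 0, 1], [0, 0, 0, 0, 3, 0, 1], [0, 0, 0, 0, 3, 0, 1], [0, 0, 0, 0, 3, 0, 1], [0, 0, 0, 0, 3, 0, 1], [0, 0, 0, 0, 3, 0, 1]]])

```text
time: 45.25
tool_pos: [0.556, 0.2361, 0.2479]
tool_rot: [0.003, 0.02, 1.0, -0.0]
wrist_force: [-0.1, -0.2, -0.9]
grip_width: 1.002
```

```bash
python3 -c "
from h import *
goto(.5255,.3625,.22,3.112)
s=snap('top');X=s['X'];hsv=cv2.cvtColor(s['pixels'],cv2.COLOR_RGB2HSV)
for lo,hi in((.085,.118),(.116,.14)):
    m=(np.hypot(X[...,0]-.542,X[...,1]+.0547)<.045)&(X[...,2]>lo)&(X[...,2]<hi)&(hsv[...,1]<80)
    P=X[m];r=cv2.minAreaRect((P[:,:2]*1000).astype(np.float32));print(lo,len(P),np.round(r[0],1),np.round(r[1],1),round(r[2],1),np.percentile(P[:,2],[50,95]))
save(dict(pixels=snap('side')['pixels'][120:270,190:340]),'s10.png',4)
"
```

```text
t 45.25 pos [0.556  0.2361 0.2479] grip 1.002 F [-0.1 -0.2 -0.9]
turn [-0.     0.006 -0.011] shift cm [ 3.58 12.51  2.76]
0.085 115 [541.9 -51.1] [38.4 38.6] 89.3 [0.11370684 0.11736468]
0.116 124 [541.7 -51.8] [35.4 36.2] 87.7 [0.12661341 0.13271491]
```

View pics/s10.png

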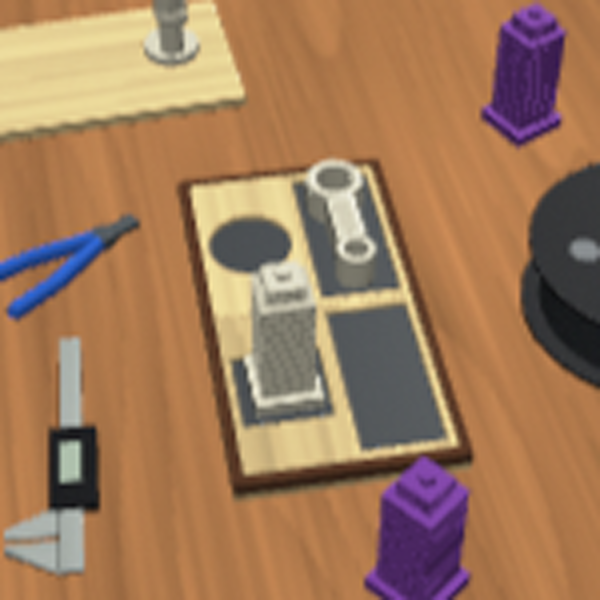

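The tower sits inside its square recess (285,390) with felt all round, and the rod in its nest. Now the torso.

Emit:
move_arm(targets=[[[0, 0.005, -0.01, 0.8, 2.8, 0.3, 1], [0, 0, 0, 0.9, 2.8, 0.4, 1], [0, 0, 0, 0.9, 2.8, 0.4, 1], [0, 0, 0, 0.6, 2, 0.4, 1], [0, 0, 0, 0.2, 0.8, 0.2, 1], [0, 0, 0, 0, 0, 0, 1], [0, 0, 0, 0, 0, 0, 1]]])

```text
time: 45.93
tool_pos: [0.5251, 0.3533, 0.2319]
tool_rot: [0.001, 0.013, 1.0, -0.001]
wrist_force: [0.0, 0.3, 0.6]
grip_width: 1.002
```

```bash
python3 -c "
from h import *
goto(.5255,.3625,.16,3.112)"
```

```text
t 45.9333 pos [0.5251 0.3533 0.2319] grip 1.002 F [0.  0.3 0.6]
turn [-0.002  0.002  0.003] shift cm [0.01 0.93 7.19]
```

Emit:
move_arm(targets=[[[0, 0, 0, 0, 0.8, 1, 1], [0, 0, 0, 0, 0, 2, 1], [0, 0, 0, 0, 0, 2, 1], [0, 0, 0, 0, 0, 1.5, 1], [0, 0, 0, 0, 0, 0, 1], [0, 0, 0, 0, 0, 0, 1]]])

```text
time: 46.43
tool_pos: [0.5298, 0.3557, 0.1655]
tool_rot: [0.003, 0.018, 1.0, -0.001]
wrist_force: [0.9, -0.2, 0.0]
grip_width: 1.0
```

```bash
python3 -c "
from h import *
goto(.5255,.3625,.095,3.112)"
```

```text
t 46.4333 pos [0.5298 0.3557 0.1655] grip 1.0 F [ 0.9 -0.2  0. ]
turn [-0.002  0.007 -0.006] shift cm [0.5  0.68 7.04]
```

Emit:
move_arm(targets=[[[0, 0.005, 0, 0.45, 0.6, 1, 1], [0, 0, 0, 0, 0, 1.8, 1], [0, 0, 0, 0, 0, 1.8, 1], [0, 0, 0, 0, 0, 1.5, 1], [0, 0, 0, 0, 0, 0.5, 1], [0, 0, 0, 0, 0, 0, 1]]])

```text
time: 46.93
tool_pos: [0.5291, 0.3636, 0.1008]
tool_rot: [0.004, 0.02, 1.0, 0.002]
wrist_force: [0.5, 0.1, 0.3]
grip_width: 1.002
```

```bash
python3 -c "
from h import *
goto(.5255,.3625,.095,3.112)"
```

```text
t 46.9333 pos [0.5291 0.3636 0.1008] grip 1.002 F [0.5 0.1 0.3]
turn [ 0.005  0.008 -0.01 ] shift cm [ 0.36 -0.13  0.57]
```

Emit:
move_arm(targets=[[[0.004, 0.006, 0, 0.3, -0.1, 0.8, 1], [0, 0, 0, 0, 0, 0.1, 0.7], [0, 0, 0, 0, 0, 0.1, 0.3], [0, 0, 0, 0, 0, 0, 0.3], [0, 0, 0, 0, 0, 0, 0.3], [0, 0, 0, 0, 0, 0, 0.3], [0, 0, 0, 0, 0, 0, 0.3]]], squeeze=40)

```text
time: 47.52
tool_pos: [0.5279, 0.3648, 0.0939]
tool_rot: [0.003, 0.02, 1.0, 0.002]
wrist_force: [-0.4, -0.5, -3.0]
grip_width: 0.45
```

Emit:
move_arm(targets=[[[0, 0, 0, 0, 0, -1, 0.2], [0, 0, 0, 0, 0, -2, 0.2], [0, 0, 0, 0, 0, -2, 0.2], [0, 0, 0, 0, 0, -2, 0.2], [0, 0, 0, 0, 0, 0, 0.2]]])

```text
time: 47.93
tool_pos: [0.5251, 0.3626, 0.1657]
tool_rot: [-0.0, 0.02, 1.0, 0.0]
wrist_force: [1.4, 0.7, -0.7]
grip_width: 0.448
```

```bash
python3 -c "
from h import *
goto(.551,.0948,.165,3.112)"
```

```text
t 47.9333 pos [0.5251 0.3626 0.1657] grip 0.448 F [ 1.4  0.7 -0.7]
turn [ 0.    -0.    -0.011] shift cm [ -3.67 -26.66   0.07]
```

Emit:
move_arm(targets=[[[0, 0, 0, -0.2, -1.2, 0, 0.2], [0, 0, 0, -0.4, -2.7, 0, 0.2], [0, 0, 0, -0.4, -2.8, 0, 0.2], [0, 0, 0, -0.4, -2.8, 0, 0.2], [0, 0, 0, -0.4, -2.8, 0, 0.2], [0, 0, 0, -0.4, -2.8, 0, 0.2], [0, 0, 0, -0.4, -2.8, 0, 0.2], [0, 0, 0, -0.4, -2.5, 0, 0.2], [0, 0, 0, -0.2, -1.5, 0, 0.2], [0, 0, 0, 0, 0, 0, 0.2]]])

```text
time: 48.77
tool_pos: [0.5433, 0.1265, 0.1566]
tool_rot: [-0.005, 0.019, 1.0, -0.003]
wrist_force: [0.0, -0.0, -1.5]
grip_width: 0.451
```

```bash
python3 -c "
from h import *
goto(.5514,.0948,.12,3.112)"
```

```text
t 48.7667 pos [0.5433 0.1265 0.1566] grip 0.451 F [ 0.  -0.  -1.5]
turn [-0.007 -0.01  -0.008] shift cm [-0.97 -3.11  3.67]
```

Emit:
move_arm(targets=[[[-0.006, -0.008, -0.006, -0.5, -1.5, 0, 0.2], [0, 0, 0, -0.4, -1.3, 0.5, 0.2], [0, 0, 0, 0, 0, 1, 0.2], [0, 0, 0, 0, 0, 1, 0.2], [0, 0, 0, 0, 0, 0.5, 0.2], [0, 0, 0, 0, 0, 0, 0.2], [0, 0, 0, 0, 0, 0, 0.2]]])

```text
time: 49.35
tool_pos: [0.5459, 0.0935, 0.1201]
tool_rot: [-0.005, 0.017, 1.0, -0.001]
wrist_force: [0.1, 0.5, -2.0]
grip_width: 0.451
```

```bash
python3 -c "
from h import *
goto(.5514,.0948,.103,3.112)"
```

```text
t 49.35 pos [0.5459 0.0935 0.1201] grip 0.451 F [ 0.1  0.5 -2. ]
turn [-0.002 -0.011 -0.005] shift cm [-0.57  0.16  1.7 ]
```

Emit:
move_arm(targets=[[[0, -0.01, -0.004, -0.5, 0.1, 0.2, 0.2], [0, 0, 0, 0, 0, 0.7, 0.2], [0, 0, 0, 0, 0, 0.6, 0.2], [0, 0, 0, 0, 0, 0, 0.2]]])

```text
time: 49.68
tool_pos: [0.5521, 0.0956, 0.1046]
tool_rot: [0.001, 0.014, 1.0, -0.001]
wrist_force: [-0.6, -0.7, -2.8]
grip_width: 0.45
```

```bash
python3 -c "
from h import *
goto(.5514,.0948,.095,3.112)"
```

```text
t 49.6833 pos [0.5521 0.0956 0.1046] grip 0.45 F [-0.6 -0.7 -2.8]
turn [-0.001  0.002  0.001] shift cm [ 0.07 -0.08  0.96]
```

Emit:
move_arm(targets=[[[0, 0, 0, 0.05, -0.05, 0.5, 0.2], [0, 0, 0, 0, 0, 0.3, 0.2]]])

```text
time: 49.85
tool_pos: [0.5519, 0.0954, 0.0964]
tool_rot: [0.002, 0.014, 1.0, -0.001]
wrist_force: [-0.7, -0.6, -2.6]
grip_width: 0.45
```

Emit:
move_arm(targets=[[[0, 0, 0, 0, 0, 0.3, 0.2], [0, 0, 0, 0, 0, 0.1, 0.2]]])

```text
time: 50.02
tool_pos: [0.5536, 0.0959, 0.0945]
tool_rot: [0.004, 0.014, 1.0, -0.0]
wrist_force: [-2.9, -0.5, 8.8]
grip_width: 0.444
```

```bash
python3 -c "
from h import *
goto(.5514,.0948,.094,3.112)"
```

```text
t 50.0167 pos [0.5536 0.0959 0.0945] grip 0.444 F [-2.9 -0.5  8.8]
turn [-0.     0.007  0.002] shift cm [ 0.22 -0.12  0.05]
```

Seated on the floor at the expected height. Release, retreat upward and check all.

Emit:
move_arm(targets=[[[0, 0, 0, 0, 0, 0, 0.5], [0, 0, 0, 0, 0, 0, 0.8], [0, 0, 0, 0, 0, 0, 1], [0, 0, 0, 0, 0, 0, 1], [0, 0, 0, 0, 0, -1, 1], [0, 0, 0, 0, 0, -2.5, 1], [0, 0, 0, 0, 0, -4, 1], [0, 0, 0, 0, 0, -4, 1], [0, 0, 0, 0, 0, -3, 1], [0, 0, 0, 0, 0, 0, 1]]])

```text
time: 50.85
tool_pos: [0.5506, 0.0955, 0.2468]
tool_rot: [0.002, 0.014, 1.0, -0.0]
wrist_force: [0.9, 0.4, 0.1]
grip_width: 0.998
```

Emit:
move_arm(targets=[[[0, 0, 0, 2, 1, -2, 1], [0, 0, 0, 2.5, 2, 0, 1], [0, 0, 0, 2.5, 2, 0, 1], [0, 0, 0, 2.5, 2, 0, 1], [0, 0, 0, 2.5, 2, 0, 1], [0, 0, 0, 2.5, 2, 0, 1], [0, 0, 0, 2, 2, 0, 1], [0, 0, 0, 0, 1, 0, 1], [0, 0, 0, 0, 0, 0, 1], [0, 0, 0, 0, 0, 0, 1]]])

```text
time: 51.68
tool_pos: [0.3872, 0.2451, 0.2735]
tool_rot: [0.009, 0.016, 1.0, 0.002]
wrist_force: [0.2, -0.8, 1.1]
grip_width: 0.997
```

```bash
python3 boat.py; python3 -c "
from h import *
s=snap('top');X=s['X'];hsv=cv2.cvtColor(s['pixels'],cv2.COLOR_RGB2HSV)
for n,c,hs in(('tower',(.542,-.0547),((.085,.118),(.116,.14))),('torso',(.549,.0948),((.085,.118),(.116,.14))),('rod',(.623,.0924),((.033,.05),))):
  for lo,hi in hs:
    m=(np.hypot(X[...,0]-c[0],X[...,1]-c[1])<(.07 if n=='rod' else .045))&(X[...,2]>lo)&(X[...,2]<hi)&(hsv[...,1]<80)
    if n=='rod':m&=(X[...,0]>.59)&(hsv[...,2]>120)
    P=X[m];r=cv2.minAreaRect((P[:,:2]*1000).astype(np.float32));print(n,lo,len(P),np.round(r[0],1),np.round(r[1],1),round(r[2],1),np.percentile(P[:,2],[50,95]))
goto(.5,.2,.2,3.1)
save(dict(pixels=snap('side')['pixels'][120:384,130:340]),'s11.png',2.2)
"
```

```text
side 959 ((452.8259582519531, -357.4257507324219), (120.2398681640625, 45.933048248291016), 86.08858489990234) [0.0817 0.0841 0.0854 0.1021]
top 640 ((451.7262268066406, -357.3040466308594), (118.16697692871094, 45.42085266113281), 86.03018951416016) [0.0823 0.0852 0.0868 0.1045]
tower 0.085 117 [542.4 -51.2] [38.3 39.5] 89.3 [0.11341096 0.11678637]
tower 0.116 122 [540.6 -51.9] [36.  35.1] 82.5 [0.12666474 0.13336697]
torso 0.085 104 [550.   94.5] [38.2 32.6] 80.4 [0.11097998 0.11689925]
torso 0.116 67 [552.  95.] [17.6 35.4] 2.2 [0.12597618 0.13514613]
rod 0.033 285 [622.   92.5] [ 42.7 117.8] 0.7 [0.04318971 0.04684846]
t 51.8333 pos [0.3881 0.2444 0.2732] grip 0.998 F [-0.2 -0.2 -0.6]
turn [0.004 0.018 0.007] shift cm [-11.21  -4.08   7.51]
```

View pics/s11.png

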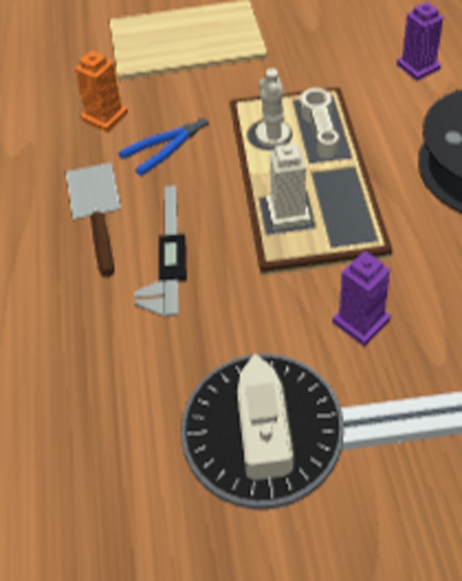

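The torso (270,120), tower (290,195) and rod (320,120) sit in their nests. The boat stands at the centre of the turntable (263,420), and the arm is clear.

```bash
python3 -c "
from h import *
order.close_job()"
```

```text
the job is handed in; nothing more can be done
```

The job is done and handed in at about 52 s of the 136 s. I stood the torso and tower on the spare board, laid the rod in its nest, and set the boat upright on the turntable. Then I put the torso and tower back in their nests.

**Last checks (camera depth, good to about 2 mm):**

| Print | Distance from centre | Height and fit |
|---|---|---|
| Torso | about 1–3 mm | top at about 0.133 m, as expected when fully down |
| Tower | about 3–4 mm | shaft top at about 0.113 m, square to its recess |
| Rod | about 1 mm | top at about 0.043 m, flat in its nest |
| Boat | about 1.5 mm | upright, deck at about 0.085 m |

All four were released and upright, and the arm was clear of everything.

**What failed or disagreed:**
- **Wrist limit:** I reached the last joint's range limit early on, so I used the grasp turned by half a turn.
- **Rod grasp:** The first attempt closed just above the rod without moving it. The images showed the fingertips 10–25 mm higher than `env.finger_overhang` implies, so I gripped lower and it held.
- **Setting down:** Wrist force briefly reached about 21 N with the boat and 18 N with the tower, well under the limit.

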